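# Square up the slate tags and rack the plaques

### The arm

A 6-joint arm with a two-finger parallel gripper is mounted at the origin on the work surface. World frame = base frame: x ahead of the robot, y to its left, z up, the work surface at z = 0. Lengths are in m, angles in rad, forces in N, time in s.
With the tool pointing down it reaches from about 0.225 to 0.875 m from the base axis. Payload 3.4 kg.
Tool frame: the origin (TCP) lies where the fingers leave the gripper's body, on its centre line; the fingertips stand 73 mm ahead of it and the grasp point (between the pads) lies 54 mm ahead of it (manip.pinch_z is the distance from the TCP to the grasp point, in m); z points along the fingers, y is the line along which they close (so a half turn about z gives the same grasp; the last joint's range is limited). The gripper opens to 85 mm and grips with 20 to 120 N. Pads are 22 mm wide; open, the fingers measure 114 mm over their backs; the gripper's body (76 mm by 85 mm) begins 54 mm behind the grasp point. The pads swing forward as they close: fully open they stand 13 mm farther back than shut.
Start: joints at [1.135, 0.276, 1.505, -0, 1.361, -0.121], TCP at [0.178, 0.547, 0.304] pointing down, gripper open.
Joint ranges: [-2.89, 2.89], [-0.75, 2.08], [0.22, 2.7], [-1.18, 4.32], [0.11, 2.71], [-2.7, 2.7]. Speed limits (rad/s): [2.57, 2.57, 3.14, 3.14, 3.14, 3.14].

### API

Orientations are given as a unit quaternion [w, x, y, z].
In Python, from rig import readout, imaging, manip gives the robot as it stands. The module is installed in compiled form; this text tells all that it offers.
- The arm moves only by the tool servo_tool, never from a script. Its argument "moves" is a list of rows, each an object with "dp": the shift along the tool's x, y, z in units of 0.2 m (1.0 is 0.2 m), a list of three; "delta_rot": the turn, a rotation vector about the tool's x, y, z in units of 0.1 rad (1.0 is 0.1 rad), a list of three; "fingers": the opening, from 0 (shut) to 1 (fully open). In form: [{"dp": [dx, dy, dz], "delta_rot": [wx, wy, wz], "fingers": fingers}, ...]. A call has 1 to 5 rows; each row shifts and turns the commanded pose from where the row before left it, along the tool's axes as they then stand; what a row does not reach is not made up. A row lasts 1/10 s, in which the tool goes at most 50 mm and 8.59 degrees, less where a joint would pass 70% of its speed; a pose out of reach is approached as far as the arm can. A call with a number of a shift or a turn outside -1 to 1 is refused whole. A call with a gripper value outside its range is refused whole. The fingers move at their own pace and stop on an object; "force" is the grip in N (left out, the last holds). Time passes only in rows, so rows that do not move let the fingers close. It gives the time, the measured TCP pose, the force, the opening and the grip force at its end, in the units of the state.
- readout.get_state(): the state, without advancing time (a new reading comes with each control period).
- imaging.get_image(name): name is "scene" or "top" or "wrist"; returns (picture, depth): 420x560x3 uint8, red, green, blue; 420x560 float32, m along the optical axis (not along the pixel's ray), 0 where there is no reading.
- imaging.calibration(name): a dict with "intrinsics" (3x3 intrinsics, pixels), "R" (3x3) and "t" (3): a world point X has camera coordinates R X + t; the wrist camera has in their place "hand_eye" (4x4, takes a point from camera to tool coordinates, whose origin is the TCP and whose axes are the flange's). Camera axes: x right, y down, z forward; pixel columns grow to the right and rows downward; lengths in m; the calibration is good to about 2 mm. A picture is of the moment at which its call begins: read the wrist's pose just before it. calibration takes no time and is no camera call.
- manip.sign_off(): hands the job in; it is judged then, once.
The state is a dict: "clock": time; "qpos": joint angles; "qd": joint speeds; "effort": joint torques, N m; "position": TCP position; "ee_rot": TCP orientation; "contact_force": force on the tool from outside, world axes, zero at the start; "moment": the same for the moment, N m; "width": finger opening in m; "gripper_force": force on a finger pad.
Only numpy, scipy, OpenCV 4.12 (cv2) and the standard library are available. Lean on these libraries where they do the work, as an engineer would, in place of code of your own. Each camera call takes 0.05 s, during which the arm holds its last target. There are 200 camera calls.

### The job

Put the slate markers away. Lay every loose small slate tag flat on the ragged pile on the cork mat and tap the pile square, until all its edges are flush and it lies tidily on the mat; and stand every square slate plaque from the drying stand on edge in the slotted rack, one to a slot, fully down and not sticking out at the slot's end. Leave everything else on the bench where it is.

Things in the scene. Friction and masses are not known exactly. Their poses are not given: they have to be found in the camera images.
- tag1: small dark slate tag, 54 (its x) x 42 (its y) x 7 mm (its z), 45 g, the lowest of the ragged pile on the cork mat; origin: centre of its underside
- tag2: small dark slate tag, 54 (its x) x 42 (its y) x 7 mm (its z), 45 g, in the middle of the ragged pile, 4 to 7 mm out of line each way; origin: centre of its underside
- tag3: small dark slate tag, 54 (its x) x 42 (its y) x 7 mm (its z), 45 g, on top of the ragged pile as it starts, 4 to 7 mm out of line each way; origin: centre of its underside
- tag4: small slate tag like those in the pile, 54 (its x) x 42 (its y) x 7 mm (its z), lying flat on the bench away from the pile; may be absent; origin: centre of its underside
- tag5: small slate tag like those in the pile, 54 (its x) x 42 (its y) x 7 mm (its z), lying flat on the bench away from the pile; may be absent; origin: centre of its underside
- tag6: small slate tag like those in the pile, 54 (its x) x 42 (its y) x 7 mm (its z), lying flat on the bench away from the pile; may be absent; origin: centre of its underside
- plaque1: square slate plaque, 76 x 76 mm (its y and z) and 8 mm thick (its x), 125 g, leaning 30 degrees back from vertical on the drying stand, upper edge towards the robot; may be absent; origin: its very centre; its z points up along the slope to the free upper edge
- plaque2: square slate plaque, 76 x 76 mm (its y and z) and 8 mm thick (its x), 125 g, leaning 30 degrees back from vertical on the drying stand, upper edge towards the robot; may be absent; origin: its very centre; its z points up along the slope to the free upper edge
- plaque3: square slate plaque, 76 x 76 mm (its y and z) and 8 mm thick (its x), 125 g, leaning 30 degrees back from vertical on the drying stand, upper edge towards the robot; may be absent; origin: its very centre; its z points up along the slope to the free upper edge
- mat: fixed cork mat under the pile, 150 (x) x 130 (y) x 4 mm; origin: centre of its underside
- stand: fixed wooden drying stand, 280 mm wide (its y), base 85 mm deep, three bays side by side 92 mm apart, each holding at most one plaque on a ledge against two 10 mm wide rails (inner gap 44 mm) that reach 50 mm up the plaque's back; the top 26 mm of a plaque stands free on both faces; origin: on the bench, the rails lean towards its -x
- rack: fixed wooden slotted rack, 160 (x) x 90 (y) x 38 mm high, three slots running along its y, 52 mm apart along its x, each 14 mm wide and 30 mm deep, open at both ends; origin: centre of its underside
- slot1 (a point): middle of the floor of a rack slot, 8 mm above the bench and 30 mm below the rack's top; same axes as the rack; the slot runs along y
- slot2 (a point): middle of the floor of a rack slot, 8 mm above the bench and 30 mm below the rack's top; same axes as the rack; the slot runs along y
- slot3 (a point): middle of the floor of a rack slot, 8 mm above the bench and 30 mm below the rack's top; same axes as the rack; the slot runs along y
- pot: terracotta flower pot, 100 mm across, 90 high; a bystander; origin: centre of its underside
- trowel: green plastic hand trowel lying flat, 290 mm long; a bystander; origin: under its neck, handle to -x
- fork: stainless hand fork lying flat, 280 mm long; a bystander; origin: under its neck, handle to -x
- level: grey aluminium spirit level, 400 x 22 x 45 mm, lying along its own y; a bystander; origin: centre of its underside
- reel: turned wooden twine reel standing up, 60 mm across, 50 high; a bystander; origin: centre of its underside
- connector: brass hose connector standing up, 36 mm across, 45 high; a bystander; origin: centre of its underside
Not all that is in view belongs to the job. What is shaped like the tag6 but green is not meant. Leave any white look-alike of the tag3 alone.

How it is judged:
At the end, for the whole second after the job is handed in: All present tags lie flat in one pile, each within 3 mm and 4 degrees of tag1, whose centre is within 42 mm of the mat's middle along each side; every present plaque stands in a slot on its floor, leaning at most 15 degrees, within 20 mm of the slot's middle; all at rest (x of tag1 in the frame of mat between -0.045 and 0.045 m and y of tag1 in the frame of mat between -0.042 and 0.042 m and angle between the z axis of each of tag1, tag2, tag3, tag4, tag5, tag6 and the z axis of mat, either way round below 0.06 rad and height (world z) of each of tag1, tag2, tag3, tag4, tag5, tag6 below 0.065 m and linear speed of each of tag1, tag2, tag3, tag4, tag5, tag6, plaque1, plaque2, plaque3 below 0.02 m/s and horizontal distance between each of tag2, tag3, tag4, tag5, tag6 and tag1 below 0.003 m and angle between the x axis of each of tag2, tag3, tag4, tag5, tag6 and the x axis of tag1, either way round below 0.07 rad and ((x of plaque1 in the frame of slot1 between -0.012 and 0.012 m and y of plaque1 in the frame of slot1 between -0.02 and 0.02 m and z of plaque1 in the frame of slot1 between 0.033 and 0.042 m) or (x of plaque1 in the frame of slot2 between -0.012 and 0.012 m and y of plaque1 in the frame of slot2 between -0.02 and 0.02 m and z of plaque1 in the frame of slot2 between 0.033 and 0.042 m) or (x of plaque1 in the frame of slot3 between -0.012 and 0.012 m and y of plaque1 in the frame of slot3 between -0.02 and 0.02 m and z of plaque1 in the frame of slot3 between 0.033 and 0.042 m)) and angle between the x axis of each of plaque1, plaque2, plaque3 and the x axis of rack, either way round below 0.27 rad and ((x of plaque2 in the frame of slot1 between -0.012 and 0.012 m and y of plaque2 in the frame of slot1 between -0.02 and 0.02 m and z of plaque2 in the frame of slot1 between 0.033 and 0.042 m) or (x of plaque2 in the frame of slot2 between -0.012 and 0.012 m and y of plaque2 in the frame of slot2 between -0.02 and 0.02 m and z of plaque2 in the frame of slot2 between 0.033 and 0.042 m) or (x of plaque2 in the frame of slot3 between -0.012 and 0.012 m and y of plaque2 in the frame of slot3 between -0.02 and 0.02 m and z of plaque2 in the frame of slot3 between 0.033 and 0.042 m)) and ((x of plaque3 in the frame of slot1 between -0.012 and 0.012 m and y of plaque3 in the frame of slot1 between -0.02 and 0.02 m and z of plaque3 in the frame of slot1 between 0.033 and 0.042 m) or (x of plaque3 in the frame of slot2 between -0.012 and 0.012 m and y of plaque3 in the frame of slot2 between -0.02 and 0.02 m and z of plaque3 in the frame of slot2 between 0.033 and 0.042 m) or (x of plaque3 in the frame of slot3 between -0.012 and 0.012 m and y of plaque3 in the frame of slot3 between -0.02 and 0.02 m and z of plaque3 in the frame of slot3 between 0.033 and 0.042 m))); the robot touches nothing.
It fails at once if a bystander was pushed aside by more than 4 cm (distance of any of pot, trowel, fork, level, reel, connector from where it was at the start of the episode above 0.04 m).
Of tag4, tag5, tag6 only 2 to 3 are there at a start; the rules pass over those that are not, and their reading is None.
Of plaque1, plaque2, plaque3 only 2 to 3 are there at a start; the rules pass over those that are not, and their reading is None.
At some moment in a run one of tag4, tag5, tag6 may be knocked a few centimetres aside while the robot is not near it.
It also fails if it takes over 210 s, if anything falls off the work surface, if the arm or the gripper's body presses on something with over 40 N, if the wrist force passes 120 N, or if a joint passes its speed limit or range.

## Working session

There is one attempt and no reset: what is moved stays moved. The work goes in short steps, Python scripts to look and compute and a tool call to move; the robot and the scene stay as the last step left them, time stands still between calls to the robot, and variables do not carry over. Pictures are saved under pics/ and viewed, at most 17 in all, crops included, and the job is handed in when it is done.

Besides the shell and the picture viewer there is one more tool, called after ">>>" by a JSON object that holds its "method" and its "body". servo_tool: Moves the arm, as the interface text tells. Its arguments: {"type":"object","properties":{"moves":{"type":"array"},"force":{"type":"number"}},"required":["moves"]}

```bash
mkdir -p pics; cat > h.py <<'E'
import numpy as np, cv2
from rig import readout, imaging, manip
from scipy.spatial.transform import Rotation as Rn
def cam(n):
    c=imaging.calibration(n); K=np.array(c["intrinsics"])
    if "R" in c: return K,np.array(c["R"]),np.array(c["t"])
    s=readout.get_state(); q=s["ee_rot"]; R=Rn.from_quat([q[1],q[2],q[3],q[0]]).as_matrix()
    T=np.eye(4);T[:3,:3]=R;T[:3,3]=s["position"]; T=np.linalg.inv(T@np.array(c["hand_eye"]))
    return K,T[:3,:3],T[:3,3]
def plane(uv,C,z):
    K,R,t=C; uv=np.atleast_2d(uv).astype(float)
    d=(np.linalg.inv(K)@np.c_[uv,np.ones(len(uv))].T).T@R; o=-R.T@t
    return o+d*((z-o[2])/d[:,2])[:,None]
def cloud(dep,C):
    K,R,t=C; v,u=np.indices(dep.shape); p=np.stack([(u-K[0,2])/K[0,0]*dep,(v-K[1,2])/K[1,1]*dep,dep],-1)
    return (p-t)@R
def proj(X,C):
    K,R,t=C; p=(R@np.atleast_2d(X).T).T+t; p=p@K.T; return p[:,:2]/p[:,2:]
def save(n,im): cv2.imwrite("pics/"+n+".png",im[:,:,::-1])
E
python3 - <<'E'
from h import *
for n in ("top","scene"):
    C=cam(n); im,d=imaging.get_image(n); save(n+"0",im); np.savez(n+"0.npz",im=im,d=d)
    print(n,-C[1].T@C[2],C[1][2],C[0][0,0])
print(imaging.calibration("wrist"))
s=readout.get_state();print(s)
E
```

```text
top [ 0.44275565 -0.00504131  1.45979818] [ 0.10221046  0.01984526 -0.99456482] 470.7798654630721
scene [1.73600645 0.57159627 1.01750016] [-0.72385682 -0.35413263 -0.59213291] 480.99219184561156
{'intrinsics': array([[332.19418526,   0.        , 270.44754515],
       [  0.        , 332.19418526, 206.4339711 ],
       [  0.        ,   0.        ,   1.        ]]), 'hand_eye': array([[-5.10480312e-04, -9.60147415e-01, -2.79493614e-01,
         7.11332587e-02],
       [ 9.99998447e-01, -1.86115945e-05, -1.76250769e-03,
         8.08455245e-04],
       [ 1.68706539e-03, -2.79494079e-01,  9.60145933e-01,
        -6.98953008e-02],
       [ 0.00000000e+00,  0.00000000e+00,  0.00000000e+00,
         1.00000000e+00]])}
{'clock': 0.1, 'qpos': array([ 1.13502206e+00,  2.76528700e-01,  1.50597980e+00, -8.29845276e-06,
        1.36067004e+00, -1.21009139e-01]), 'qd': array([-2.70324026e-05, -7.50367516e-04, -1.84176465e-03,  4.93161164e-04,
        2.42432912e-03,  7.61318813e-04]), 'effort': array([ 3.44250460e-03, -4.17700267e+01, -2.46405119e+01, -2.33839614e-06,
        5.86072929e-03,  5.34141793e-05]), 'position': array([0.17788724, 0.54644244, 0.30313849]), 'ee_rot': array([-2.14007302e-04,  1.56732752e-01,  9.87640732e-01, -7.63528590e-04]), 'contact_force': array([ 0.77659558,  0.66697014, -0.09618626]), 'moment': array([-0.01906926, -0.01336953, -0.01804023]), 'gripper_force': 0.0, 'width': 0.08527591711175588}
```

View pics/top0.png

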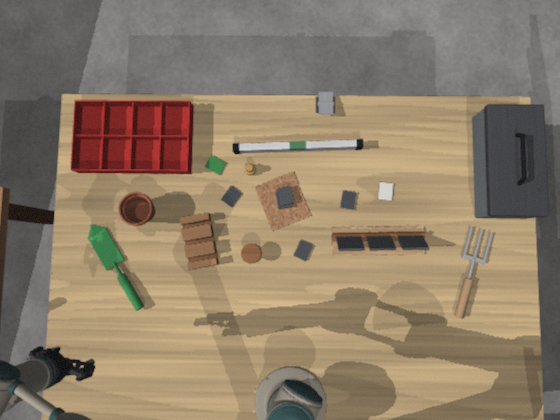

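View pics/scene0.png

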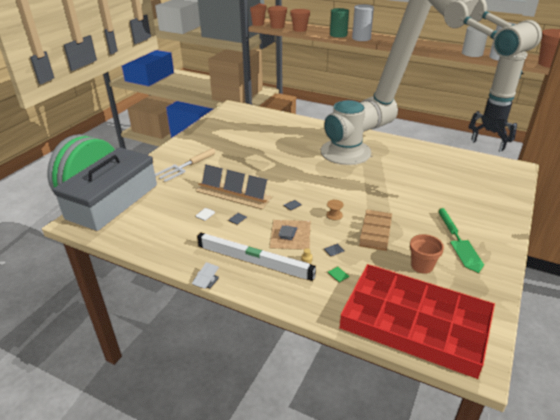

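The top view shows three loose dark tags at about (231,196), (348,200) and (303,250). The pile is on the mat at (285,198). Three plaques stand at (350/381/412,243) and the rack is at (198,241). The white (386,191) and green (217,165) look-alikes stay where they are. Next I'll measure coarse positions.

```bash
python3 - <<'E'
from h import *
z=np.load("top0.npz"); im=z["im"]; d=z["d"]; C=cam("top"); P=cloud(d,C)
hsv=cv2.cvtColor(im,cv2.COLOR_RGB2HSV)
dark=((im.max(2)<85)&(hsv[...,1]<110)).astype(np.uint8); dark[:,:140]=0; dark[300:]=0; dark[:85]=0;dark[:,470:]=0
n,l,s,c=cv2.connectedComponentsWithStats(dark)
for i in range(1,n):
    if s[i,4]>60:
        m=l==i; p=P[m]; r=cv2.minAreaRect(plane(np.argwhere(m)[:,::-1],C,np.median(p[:,2]))[:,:2].astype(np.float32)*1000)
        print(c[i].round(),s[i,4],"z",np.median(p[:,2]).round(4),"rect",np.round(r[0]),np.round(r[1]),round(r[2],1))
# brown things: mat, rack, stand by depth height
for nm,(u0,u1,v0,v1),(a,b) in (("rack",(175,225,205,275),(.03,.05)),("mat",(250,320,165,235),(.001,.03)),("stand",(325,435,220,260),(.012,.09))):
    sub=P[v0:v1,u0:u1]; m=(sub[...,2]>a)&(sub[...,2]<b)
    if nm=="mat":
        h=hsv[v0:v1,u0:u1]; m=(h[...,2]<175)&(h[...,1]>70)
    q=sub[m]; print(nm,m.sum(),q.min(0).round(3),q.max(0).round(3),[np.round(x,1) for x in cv2.minAreaRect(q[:,:2].astype(np.float32)*1000)])
st=P[225:260,330:432]
for v in range(226,260,3): print(v,P[v,350].round(3),P[v,381].round(3),P[v,412].round(3))
E
```

```text
[359. 144.] 65 z 0.0437 rect [ 778. -199.] [21. 31.] 89.8
[231. 196.] 202 z 0.007 rect [618. 192.] [41. 52.] 54.4
[348. 199.] 154 z 0.0067 rect [ 611. -171.] [39. 51.] 81.2
[412. 242.] 341 z 0.0634 rect [ 482. -353.] [88. 40.] 88.1
[350. 243.] 330 z 0.063 rect [ 477. -169.] [38. 79.] 0.7
[380. 242.] 347 z 0.063 rect [ 478. -260.] [38. 85.] 0.7
rack 1172 [0.395 0.229 0.03 ] [0.565 0.346 0.047] [array([479.1, 287.7]), array([160. ,  90.9]), np.float64(11.5)]
mat 2180 [ 0.443 -0.083 -0.01 ] [0.72  0.135 1.46 ] [array([581.5,  25.4]), array([278.5, 215.5]), np.float64(1.0)]
stand 1605 [ 0.443 -0.399  0.012] [ 0.531 -0.121  0.09 ] [array([ 486.7, -260.6]), array([ 83.7, 279.4]), np.float64(1.7)]
226 [ 0.529 -0.178 -0.002] [ 0.531 -0.275 -0.005] [ 0.531 -0.367  0.009]
229 [ 0.519 -0.176  0.013] [ 0.521 -0.273  0.006] [ 0.521 -0.366  0.014]
232 [ 0.51  -0.175  0.025] [ 0.51  -0.268  0.029] [ 0.512 -0.361  0.03 ]
235 [ 0.5   -0.174  0.031] [ 0.502 -0.27   0.018] [ 0.503 -0.361  0.029]
238 [ 0.491 -0.174  0.034] [ 0.492 -0.265  0.045] [ 0.493 -0.358  0.042]
241 [ 0.482 -0.172  0.052] [ 0.483 -0.263  0.056] [ 0.484 -0.354  0.057]
244 [ 0.472 -0.17   0.069] [ 0.473 -0.26   0.071] [ 0.474 -0.35   0.072]
247 [ 0.463 -0.167  0.09 ] [ 0.464 -0.257  0.088] [ 0.465 -0.347  0.086]
250 [ 0.455 -0.167  0.091] [ 0.456 -0.271  0.012] [ 0.458 -0.365  0.012]
253 [ 0.446 -0.177  0.009] [ 0.447 -0.272  0.006] [ 0.449 -0.367  0.005]
256 [ 0.437 -0.177  0.004] [ 0.438 -0.273 -0.003] [ 0.439 -0.368  0.   ]
259 [ 0.428 -0.178 -0.   ] [ 0.429 -0.273 -0.001] [ 0.43  -0.368 -0.002]
```

>>> {"method": "servo_tool", "body": {"moves": [{"dp": [-0.19,-0.124,0.017],"delta_rot": [0,0,0],"fingers": 1},{"dp": [-0.19,-0.124,0.017],"delta_rot": [0,0,0],"fingers": 1},{"dp": [-0.19,-0.124,0.017],"delta_rot": [0,0,0],"fingers": 1},{"dp": [-0.19,-0.124,0.017],"delta_rot": [0,0,0],"fingers": 1},{"dp": [-0.19,-0.124,0.017],"delta_rot": [0,0,0],"fingers": 1}]}}

```text
clock: 0.6
position: [0.3209, 0.3684, 0.2865]
ee_rot: [-0.0, 0.156, 0.988, -0.0]
contact_force: [1.8, -1.0, 0.3]
width: 0.0853
gripper_force: 0.0
```

>>> {"method": "servo_tool", "body": {"moves": [{"dp": [-0.19,-0.124,0.017],"delta_rot": [0,0,0],"fingers": 1},{"dp": [-0.19,-0.124,0.017],"delta_rot": [0,0,0],"fingers": 1},{"dp": [-0.19,-0.124,0.017],"delta_rot": [0,0,0],"fingers": 1},{"dp": [-0.19,-0.124,0.017],"delta_rot": [0,0,0],"fingers": 1},{"dp": [-0.19,-0.124,0.017],"delta_rot": [0,0,0],"fingers": 1}]}}

```text
clock: 1.1
position: [0.4633, 0.1916, 0.2695]
ee_rot: [-0.0, 0.157, 0.988, 0.0]
contact_force: [0.3, 1.3, 0.9]
width: 0.0856
gripper_force: 0.0
```

>>> {"method": "servo_tool", "body": {"moves": [{"dp": [-0.19,-0.124,0.017],"delta_rot": [0,0,0],"fingers": 1},{"dp": [-0.19,-0.124,0.017],"delta_rot": [0,0,0],"fingers": 1},{"dp": [-0.19,-0.124,0.017],"delta_rot": [0,0,0],"fingers": 1},{"dp": [-0.19,-0.124,0.017],"delta_rot": [0,0,0],"fingers": 1},{"dp": [-0.19,-0.124,0.017],"delta_rot": [0,0,0],"fingers": 1}]}}

```text
clock: 1.6
position: [0.6056, 0.0149, 0.2523]
ee_rot: [-0.0, 0.157, 0.988, 0.0]
contact_force: [-0.1, -0.0, 0.2]
width: 0.0855
gripper_force: 0.0
```

```bash
cat >> h.py <<'E'
def wshot(n):
    C=cam("wrist"); im,d=imaging.get_image("wrist"); save(n,im); np.savez(n+".npz",im=im,d=d,K=C[0],R=C[1],t=C[2]); return im,d,C
def darks(im,d,C,zr=None,amin=400,vmax=85):
    """dark slate blobs: rect on plane of blob height, mm; angle of long side (deg)"""
    hsv=cv2.cvtColor(im,cv2.COLOR_RGB2HSV); m=((im.max(2)<vmax)&(hsv[...,1]<120)).astype(np.uint8)
    m=cv2.morphologyEx(m,cv2.MORPH_OPEN,np.ones((3,3)))
    P=cloud(d,C); n,l,s,c=cv2.connectedComponentsWithStats(m); out=[]
    for i in range(1,n):
        if s[i,4]<amin: continue
        k=l==i; z=np.median(P[k][:,2])
        uv=np.argwhere(k)[:,::-1]; (cx,cy),(w,h),a=cv2.minAreaRect((plane(uv,C,z)[:,:2]*1000).astype(np.float32))
        if w<h: a+=90
        out.append((c[i].round(),s[i,4],round(z*1000,1),round(cx,1),round(cy,1),round(max(w,h),1),round(min(w,h),1),round((a+90)%180-90,1)))
    return out
def stt():
    s=readout.get_state(); q=s["ee_rot"]; R=Rn.from_quat([q[1],q[2],q[3],q[0]]).as_matrix()
    return s,np.array(s["position"]),R
def plan(pos,ydeg,tilt=0,R2=None):
    """shift (tool units, before rotation) and rotation vector (units) to TCP pos with tool-y at ydeg, z down"""
    s,p,R=stt()
    if R2 is None:
        a=np.radians(ydeg); y=np.array([np.cos(a),np.sin(a),0]); zz=np.array([0,0,-1.]); 
        R2=np.c_[np.cross(y,zz),y,zz]
    rv=Rn.from_matrix(R.T@R2).as_rotvec()
    print("now",p.round(4),"phi",np.degrees(np.arctan2(R[1,1],R[0,1])).round(2),"t",round(s["clock"],2),"F",np.round(s["contact_force"],1),"w",round(s["width"],4),"q6",round(s["qpos"][5],2))
    print("  dp",(R.T@(np.array(pos)-p)/0.2).round(4),"rot",(rv/0.1).round(3), "dp-after-rot",(R2.T@(np.array(pos)-p)/0.2).round(4))
E
python3 - <<'E'
from h import *
s,p,R=stt();print(p,s["clock"])
im,d,C=wshot("w1")
for o in darks(im,d,C): print(o)
E
```

```text
[0.60558169 0.01491066 0.25230506] 1.6
(array([161.,  46.]), np.int32(2481), np.float64(7.1), 458.6, -36.6, 45.3, 38.0, -24.1)
(array([ 23., 125.]), np.int32(2408), np.float64(42.6), 493.6, -154.4, 52.6, 52.2, -30.9)
(array([450., 146.]), np.int32(2087), np.float64(6.6), 621.6, 186.6, 45.2, 41.7, -35.2)
(array([278., 182.]), np.int32(767), np.float64(23.9), 603.5, 29.7, 56.4, 35.3, 57.2)
(array([ 99., 250.]), np.int32(1599), np.float64(7.2), 615.1, -173.6, 48.7, 38.5, -9.9)
(array([279., 368.]), np.int32(46786), np.float64(255.1), 590.7, 22.8, 144.5, 44.4, 72.0)
(array([470., 292.]), np.int32(870), np.float64(37.3), 760.0, 168.4, 60.8, 20.4, 26.4)
(array([290., 348.]), np.int32(500), np.float64(39.1), 763.6, -16.4, 50.2, 13.4, -86.2)
```

View pics/w1.png

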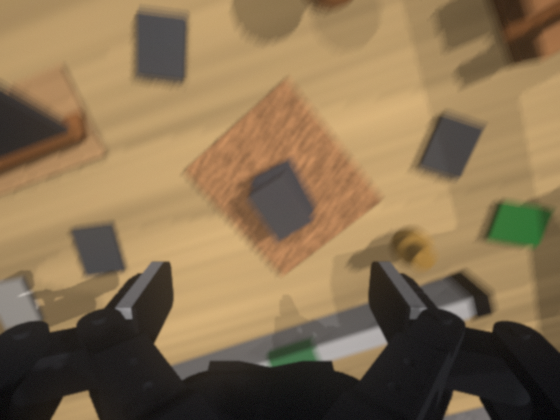

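The wrist view shows the pile's top tag at about (282,205), slightly ragged, and the loose tags at (161,46), (450,146) and (99,250). I'll refine these with a half-way brightness threshold.

```bash
python3 - <<'E'
from h import *
z=np.load("w1.npz"); C=(z["K"],z["R"],z["t"]); im,d=z["im"],z["d"]
for v in (105,120): 
    print(v)
    for o in darks(im,d,C,vmax=v): 
        if o[1]<9000: print(*o)
for u,v in ((285,206),(265,180),(300,175),(230,200),(161,46)): print((u,v),im[v,u],cloud(d,C)[v,u].round(4))
big=cv2.resize(im[140:270,210:350],None,fx=4,fy=4,interpolation=cv2.INTER_CUBIC); save("pile1",big)
# mat
hsv=cv2.cvtColor(im,cv2.COLOR_RGB2HSV)
E
```

```text
105
[491.  26.] 439 -0.3 537.6 242.2 59.8 12.9 16.3
[161.  47.] 2926 7.0 459.7 -37.5 50.1 40.9 -24.5
[ 24. 124.] 2588 43.1 493.5 -153.0 54.0 53.7 -30.9
[449. 146.] 2412 6.5 622.2 186.1 49.5 44.0 -35.2
[280. 200.] 3149 24.6 618.6 20.1 64.5 48.5 11.2
[ 98. 250.] 1873 7.1 615.5 -174.2 52.8 42.9 -9.6
120
[473.  34.] 2913 -0.4 536.2 225.9 72.9 42.8 13.1
[160.  47.] 3216 6.9 459.5 -37.5 52.7 42.9 -24.1
[ 24. 123.] 2705 43.9 492.9 -152.1 55.4 53.5 -30.9
[449. 146.] 2650 6.4 622.1 186.0 53.2 45.4 -35.2
[279. 200.] 3539 24.5 618.8 19.0 66.4 53.9 11.2
[547. 245.] 1512 -0.3 750.0 268.7 97.2 31.9 3.8
[ 98. 250.] 2069 7.1 615.8 -174.5 56.1 45.1 -9.6
[549. 300.] 677 -0.5 824.5 265.6 43.8 22.6 -4.5
(285, 206) [85 80 79] [0.624  0.0235 0.0247]
(265, 180) [78 73 73] [0.5961 0.013  0.0179]
(300, 175) [151 112  85] [0.6017 0.0453 0.018 ]
(230, 200) [148 107  72] [ 0.6072 -0.0276  0.0038]
(161, 46) [78 77 76] [ 0.4579 -0.0364  0.007 ]
```

View pics/pile1.png

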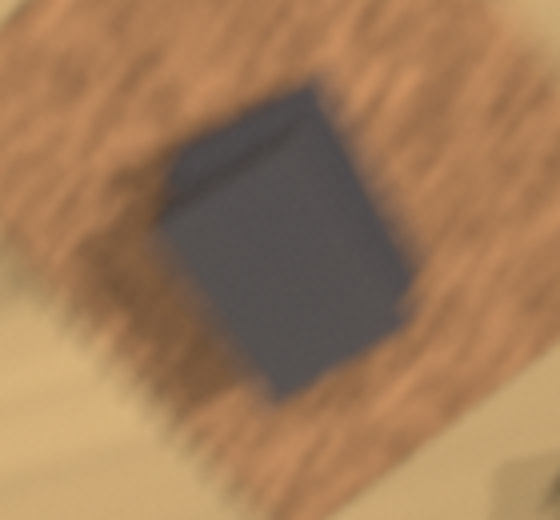

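The crop shows tag3 over tag2, offset up and to the right, with tag3's corners near crop (160,220), (275,400) and (405,310). Next I'll get the fingertip height from the wrist depth and plan the squeeze.

```bash
python3 - <<'E'
from h import *
z=np.load("w1.npz"); C=(z["K"],z["R"],z["t"]); d=z["d"]
cr=np.array([(160,220),(275,400),(405,310)])/4+[210,140]
q=plane(cr,C,.025)[:,:2]*1000; print(q.round(1), [np.degrees(np.arctan2(*(q[i+1]-q[i])[::-1])).round(1) for i in (0,1)], "centre",(q[0]+q[2])/2)
H=np.array(imaging.calibration("wrist")["hand_eye"])
v,u=np.indices(d.shape); K=C[0]; pc=np.stack([(u-K[0,2])/K[0,0]*d,(v-K[1,2])/K[1,1]*d,d],-1)
pt=pc@H[:3,:3].T+H[:3,3]; m=(d>0)&(pt[...,2]<0.12)
print("max tool z of finger", [np.round(np.percentile(pt[...,2][m&(np.abs(pt[...,1])<.07)],k),4) for k in (90,99,99.9,100)])
k=m&(pt[...,2]>.05); print(pt[k].min(0),pt[k].max(0),k.sum())
plan([.617,.0195,.15],101)
E
```

```text
[[603.8  -4. ]
 [654.5   7.6]
 [642.3  43.6]] [np.float64(13.0), np.float64(108.7)] centre [623.06385691  19.78197413]
max tool z of finger [np.float64(0.0289), np.float64(0.0535), np.float64(0.0586), np.float64(0.0606)]
[-0.0113769  -0.05495207  0.05001178] [0.01178165 0.05580159 0.06055417] 925
now [0.6106 0.0089 0.2514] phi 71.77 t 1.65 F [ 5.5 -4.  -0.8] w 0.0856 q6 -1.35
  dp [-0.0105  0.0627  0.5067] rot [-0.059  0.052 -5.101] dp-after-rot [-0.0415  0.0461  0.5069]
```

>>> {"method": "servo_tool", "body": {"moves": [{"dp": [0,0,0.1],"delta_rot": [0,0,-1],"fingers": 1},{"dp": [0,0,0.1],"delta_rot": [0,0,-1],"fingers": 1},{"dp": [0,0,0.1],"delta_rot": [0,0,-1],"fingers": 1},{"dp": [0,0,0.1],"delta_rot": [0,0,-1],"fingers": 1},{"dp": [0,0,0.1],"delta_rot": [0,0,-1],"fingers": 1}], "force": 20}}

```text
clock: 2.15
position: [0.6044, 0.0167, 0.1517]
ee_rot: [-0.0, -0.094, 0.996, 0.0]
contact_force: [-0.3, 0.8, 0.4]
width: 0.085
gripper_force: 0.0
```

>>> {"method": "servo_tool", "body": {"moves": [{"dp": [-0.052,0.044,0],"delta_rot": [0,0,-0.25],"fingers": 1},{"dp": [0,0,0],"delta_rot": [0,0,0],"fingers": 1},{"dp": [0,0,0],"delta_rot": [0,0,0],"fingers": 1}]}}

```text
clock: 2.45
position: [0.6145, 0.0277, 0.154]
ee_rot: [0.001, -0.105, 0.994, -0.0]
contact_force: [-0.5, -0.4, 0.4]
width: 0.0855
gripper_force: 0.0
```

```bash
python3 - <<'E'
from h import *
plan([.619,.0197,.076],102)
im,d,C=wshot("w2")
for o in darks(im,d,C,vmax=110): 
    if o[1]<9000: print(*o)
E
```

```text
now [0.6145 0.0277 0.154 ] phi 102.02 t 2.45 F [-0.5 -0.4  0.4] w 0.0855 q6 -1.85
  dp [-0.0127 -0.0437  0.3898] rot [-0.006  0.021  0.004] dp-after-rot [-0.0136 -0.0439  0.3898]
[  6. 154.] 876 5.7 614.4 -149.1 54.2 10.0 -0.9
[265. 223.] 7236 24.5 615.4 24.4 66.6 51.4 12.0
[490. 266.] 4385 6.5 618.9 189.7 54.7 46.3 -35.3
```

View pics/w2.png

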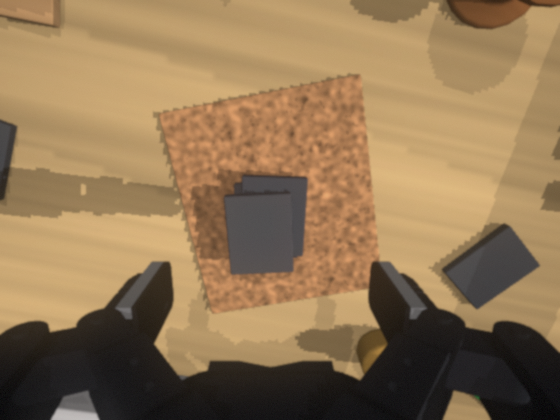

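The settled view shows the pile aligned with the gripper. Tag3 is at (260,232), and tag2 is offset right and up at (275,215). I'll squeeze across y first.

>>> {"method": "servo_tool", "body": {"moves": [{"dp": [0,-0.017,0.13],"delta_rot": [0,0,0],"fingers": 1},{"dp": [0,0,0.13],"delta_rot": [0,0,0],"fingers": 1},{"dp": [0,0,0.08],"delta_rot": [0,0,0],"fingers": 1},{"dp": [0,0,0.05],"delta_rot": [0,0,0],"fingers": 1},{"dp": [0,0,0],"delta_rot": [0,0,0],"fingers": 0.7}], "force": 20}}

```text
clock: 3.0
position: [0.6138, 0.0238, 0.0744]
ee_rot: [-0.001, -0.105, 0.995, 0.0]
contact_force: [-0.7, 0.1, -0.3]
width: 0.0735
gripper_force: 0.0
```

>>> {"method": "servo_tool", "body": {"moves": [{"dp": [0,0,0],"delta_rot": [0,0,0],"fingers": 0.6},{"dp": [0,0,0],"delta_rot": [0,0,0],"fingers": 0.55},{"dp": [0,0,0],"delta_rot": [0,0,0],"fingers": 0.5},{"dp": [0,0,0],"delta_rot": [0,0,0],"fingers": 0.45},{"dp": [0,0,0],"delta_rot": [0,0,0],"fingers": 0.45}]}}

```text
clock: 3.5
position: [0.6149, 0.0241, 0.0763]
ee_rot: [0.001, -0.105, 0.994, 0.0]
contact_force: [0.1, 2.8, 6.3]
width: 0.0418
gripper_force: 21.2
```

>>> {"method": "servo_tool", "body": {"moves": [{"dp": [0,0,0],"delta_rot": [0,0,0],"fingers": 0.4},{"dp": [0,0,0],"delta_rot": [0,0,0],"fingers": 0.4},{"dp": [0,0,0],"delta_rot": [0,0,0],"fingers": 0.4},{"dp": [0,0,0],"delta_rot": [0,0,0],"fingers": 0.4}]}}

```text
clock: 3.9
position: [0.6149, 0.0241, 0.0763]
ee_rot: [0.001, -0.105, 0.994, 0.0]
contact_force: [0.1, 2.4, 6.1]
width: 0.0415
gripper_force: 21.2
```

```bash
python3 - <<'E'
from h import *
plan([.6154,.0244,.074],12)
E
```

```text
now [0.6149 0.0241 0.0763] phi 102.04 t 3.9 F [0.1 2.4 6.1] w 0.0415 q6 -1.86
  dp [-0.0026  0.0007  0.0113] rot [ 0.019  0.02  15.714] dp-after-rot [0.0007 0.0026 0.0113]
```

>>> {"method": "servo_tool", "body": {"moves": [{"dp": [0,0,0],"delta_rot": [0,0,0],"fingers": 0.7},{"dp": [0,0,0],"delta_rot": [0,0,0],"fingers": 1},{"dp": [0,0,0],"delta_rot": [0,0,0],"fingers": 1},{"dp": [0,0,-0.1],"delta_rot": [0,0,0],"fingers": 1},{"dp": [0,0,-0.1],"delta_rot": [0,0,1],"fingers": 1}]}}

```text
clock: 4.4
position: [0.6135, 0.0237, 0.1143]
ee_rot: [-0.001, -0.054, 0.999, 0.0]
contact_force: [0.7, 0.5, -0.5]
width: 0.0853
gripper_force: 0.0
```

>>> {"method": "servo_tool", "body": {"moves": [{"dp": [0,0,0],"delta_rot": [0,0,1],"fingers": 1},{"dp": [0,0,0],"delta_rot": [0,0,1],"fingers": 1},{"dp": [0,0,0],"delta_rot": [0,0,1],"fingers": 1},{"dp": [0,0,0],"delta_rot": [0,0,1],"fingers": 1},{"dp": [0,0,0],"delta_rot": [0,0,1],"fingers": 1}]}}

```text
clock: 4.9
position: [0.614, 0.0236, 0.1146]
ee_rot: [-0.0, 0.196, 0.981, -0.0]
contact_force: [0.0, 0.3, 0.6]
width: 0.0855
gripper_force: 0.0
```

>>> {"method": "servo_tool", "body": {"moves": [{"dp": [0,0,0],"delta_rot": [0,0,1],"fingers": 1},{"dp": [0,0,0],"delta_rot": [0,0,1],"fingers": 1},{"dp": [0,0,0],"delta_rot": [0,0,1],"fingers": 1},{"dp": [0,0,0],"delta_rot": [0,0,1],"fingers": 1},{"dp": [0,0,0],"delta_rot": [0,0,1],"fingers": 1}]}}

```text
clock: 5.4
position: [0.614, 0.0237, 0.1145]
ee_rot: [-0.0, 0.432, 0.902, -0.0]
contact_force: [-0.6, 0.1, -0.5]
width: 0.085
gripper_force: 0.0
```

>>> {"method": "servo_tool", "body": {"moves": [{"dp": [0,0,0],"delta_rot": [0,0,1],"fingers": 1},{"dp": [0,0,0],"delta_rot": [0,0,1],"fingers": 1},{"dp": [0,0,0],"delta_rot": [0,0,1],"fingers": 1},{"dp": [0,0,0],"delta_rot": [0,0,1],"fingers": 1},{"dp": [0,0,0],"delta_rot": [0,0,0.7],"fingers": 1}]}}

```text
clock: 5.9
position: [0.614, 0.0237, 0.1145]
ee_rot: [-0.0, 0.63, 0.777, -0.0]
contact_force: [-0.1, 0.5, 0.0]
width: 0.0852
gripper_force: 0.0
```

>>> {"method": "servo_tool", "body": {"moves": [{"dp": [0,0,0.1],"delta_rot": [0,0,0],"fingers": 1},{"dp": [0,0,0.07],"delta_rot": [0,0,0],"fingers": 1},{"dp": [0,0,0.04],"delta_rot": [0,0,0],"fingers": 1},{"dp": [0,0,0],"delta_rot": [0,0,0],"fingers": 0.8},{"dp": [0,0,0],"delta_rot": [0,0,0],"fingers": 0.7}]}}

```text
clock: 6.4
position: [0.6146, 0.0238, 0.0729]
ee_rot: [0.0, 0.629, 0.778, 0.0]
contact_force: [0.8, -0.0, -0.2]
width: 0.0605
gripper_force: 0.3
```

>>> {"method": "servo_tool", "body": {"moves": [{"dp": [0,0,0],"delta_rot": [0,0,0],"fingers": 0.65},{"dp": [0,0,0],"delta_rot": [0,0,0],"fingers": 0.6},{"dp": [0,0,0],"delta_rot": [0,0,0],"fingers": 0.55},{"dp": [0,0,0],"delta_rot": [0,0,0],"fingers": 0.5},{"dp": [0,0,0],"delta_rot": [0,0,0],"fingers": 0.5}]}}

```text
clock: 6.9
position: [0.6151, 0.0238, 0.0739]
ee_rot: [0.001, 0.629, 0.778, 0.001]
contact_force: [0.8, 0.2, 5.0]
width: 0.0534
gripper_force: 22.4
```

>>> {"method": "servo_tool", "body": {"moves": [{"dp": [0,0,0],"delta_rot": [0,0,0],"fingers": 0.5},{"dp": [0,0,0],"delta_rot": [0,0,0],"fingers": 0.8},{"dp": [0,0,0],"delta_rot": [0,0,0],"fingers": 1},{"dp": [0,0,0],"delta_rot": [0,0,0],"fingers": 1},{"dp": [0,0,-0.1],"delta_rot": [0,0,0],"fingers": 1}]}}

```text
clock: 7.4
position: [0.6117, 0.0239, 0.0901]
ee_rot: [-0.003, 0.629, 0.778, -0.002]
contact_force: [-0.3, -0.9, -0.3]
width: 0.0853
gripper_force: 0.0
```

>>> {"method": "servo_tool", "body": {"moves": [{"dp": [0,0,-0.2],"delta_rot": [0,0,0],"fingers": 1},{"dp": [0,0,-0.2],"delta_rot": [0,0,0],"fingers": 1},{"dp": [0,0,-0.1],"delta_rot": [0,0,0],"fingers": 1},{"dp": [0,0,0],"delta_rot": [0,0,0],"fingers": 1},{"dp": [0,0,0],"delta_rot": [0,0,0],"fingers": 1}]}}

```text
clock: 7.9
position: [0.6136, 0.0238, 0.1924]
ee_rot: [-0.0, 0.629, 0.778, -0.0]
contact_force: [-0.0, -0.8, -0.5]
width: 0.0854
gripper_force: 0.0
```

```bash
python3 - <<'E'
from h import *
plan([.459,-.037,.20],66)
im,d,C=wshot("w3")
for o in darks(im,d,C,vmax=110): 
    if o[1]<9000: print(*o)
E
```

```text
now [0.6136 0.0238 0.1924] phi 12.09 t 7.9 F [-0.  -0.8 -0.5] w 0.0854 q6 -0.29
  dp [-0.1355 -0.8196 -0.0373] rot [-7.000e-03 -6.000e-03 -9.408e+00] dp-after-rot [ 0.5824 -0.5923 -0.038 ]
[335.   8.] 568 6.4 628.5 166.4 28.5 13.4 12.0
[272. 206.] 4181 24.9 614.7 26.2 53.3 46.0 11.0
[ 68. 228.] 3432 7.1 456.8 -32.3 55.4 44.7 -24.3
```

View pics/w3.png

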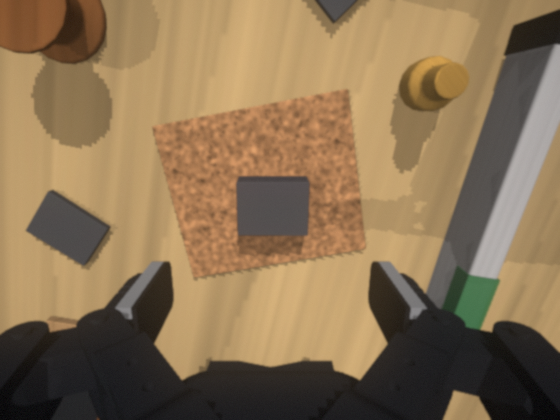

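The pile is square now, centred at gripper (0.615, 0.024) with its long side at 12°. Next is the loose tag at (0.457, -0.033), grasped with φ = 65.7°.

>>> {"method": "servo_tool", "body": {"moves": [{"dp": [-0.023,-0.165,0],"delta_rot": [0,0,0],"fingers": 1},{"dp": [-0.023,-0.165,0],"delta_rot": [0,0,0],"fingers": 1},{"dp": [-0.023,-0.165,0],"delta_rot": [0,0,0],"fingers": 1},{"dp": [-0.023,-0.165,0],"delta_rot": [0,0,0],"fingers": 1},{"dp": [-0.022,-0.165,0],"delta_rot": [0,0,0],"fingers": 1}]}}

```text
clock: 8.45
position: [0.4551, -0.0331, 0.1909]
ee_rot: [-0.002, 0.629, 0.778, -0.001]
contact_force: [0.2, -0.4, 0.5]
width: 0.085
gripper_force: 0.0
```

>>> {"method": "servo_tool", "body": {"moves": [{"dp": [0,0,0],"delta_rot": [0,0,-0.94],"fingers": 1},{"dp": [0,0,0],"delta_rot": [0,0,-0.94],"fingers": 1},{"dp": [0,0,0],"delta_rot": [0,0,-0.94],"fingers": 1},{"dp": [0,0,0],"delta_rot": [0,0,-0.94],"fingers": 1},{"dp": [0,0,0],"delta_rot": [0,0,-0.94],"fingers": 1}]}}

```text
clock: 8.95
position: [0.4563, -0.0328, 0.191]
ee_rot: [-0.002, 0.429, 0.903, -0.0]
contact_force: [-0.6, 0.8, -0.8]
width: 0.0853
gripper_force: 0.0
```

>>> {"method": "servo_tool", "body": {"moves": [{"dp": [0,0,0],"delta_rot": [0,0,-0.94],"fingers": 1},{"dp": [0,0,0],"delta_rot": [0,0,-0.94],"fingers": 1},{"dp": [0,0,0],"delta_rot": [0,0,-0.94],"fingers": 1},{"dp": [0,0,0],"delta_rot": [0,0,-0.94],"fingers": 1},{"dp": [0,0,0],"delta_rot": [0,0,-0.9],"fingers": 1}]}}

```text
clock: 9.45
position: [0.4564, -0.0328, 0.191]
ee_rot: [-0.002, 0.208, 0.978, 0.0]
contact_force: [-1.0, -0.7, -0.1]
width: 0.0851
gripper_force: 0.0
```

>>> {"method": "servo_tool", "body": {"moves": [{"dp": [0,0,0],"delta_rot": [0,0,0],"fingers": 1},{"dp": [0,0,0],"delta_rot": [0,0,0],"fingers": 1}]}}

```text
clock: 9.65
position: [0.4569, -0.0329, 0.1917]
ee_rot: [-0.001, 0.211, 0.977, 0.0]
contact_force: [-0.7, 1.0, -0.1]
width: 0.0852
gripper_force: 0.0
```

```bash
python3 - <<'E'
from h import *
plan([.457,-.033,.072],65.7)
im,d,C=wshot("w4")
for o in darks(im,d,C,vmax=110): 
    if o[1]<9000: print(*o)
E
```

```text
now [ 0.4569 -0.0329  0.1917] phi 65.61 t 9.65 F [-0.7  1.  -0.1] w 0.0852 q6 -1.37
  dp [-0.0024  0.      0.5984] rot [-0.005 -0.028 -0.016] dp-after-rot [-8.000e-04 -3.000e-04  5.984e-01]
[544.  31.] 1011 -0.5 423.8 196.6 26.5 21.4 -85.2
[268. 200.] 3421 6.9 454.6 -33.8 53.5 41.5 -24.4
```

>>> {"method": "servo_tool", "body": {"moves": [{"dp": [0.008,-0.008,0.15],"delta_rot": [0,0,0],"fingers": 1},{"dp": [0,0,0.18],"delta_rot": [0,0,0],"fingers": 1},{"dp": [0,0,0.14],"delta_rot": [0,0,0],"fingers": 1},{"dp": [0,0,0.09],"delta_rot": [0,0,0],"fingers": 1},{"dp": [0,0,0.038],"delta_rot": [0,0,0],"fingers": 0.8}], "force": 30}}

```text
clock: 10.2
position: [0.4542, -0.0336, 0.0714]
ee_rot: [-0.002, 0.211, 0.978, 0.0]
contact_force: [0.1, 0.3, 0.6]
width: 0.0732
gripper_force: 0.0
```

>>> {"method": "servo_tool", "body": {"moves": [{"dp": [0,0,0],"delta_rot": [0,0,0],"fingers": 0.6},{"dp": [0,0,0],"delta_rot": [0,0,0],"fingers": 0.5},{"dp": [0,0,0],"delta_rot": [0,0,0],"fingers": 0.4},{"dp": [0,0,0],"delta_rot": [0,0,0],"fingers": 0.4},{"dp": [0,0,0],"delta_rot": [0,0,0],"fingers": 0.4}]}}

```text
clock: 10.7
position: [0.4561, -0.0339, 0.0742]
ee_rot: [0.001, 0.21, 0.978, 0.0]
contact_force: [0.3, -0.1, 3.6]
width: 0.0405
gripper_force: 30.7
```

>>> {"method": "servo_tool", "body": {"moves": [{"dp": [0,0,-0.05],"delta_rot": [0,0,0],"fingers": 0.4},{"dp": [0,0,-0.15],"delta_rot": [0,0,0],"fingers": 0.4},{"dp": [0,0,-0.2],"delta_rot": [0,0,0],"fingers": 0.4},{"dp": [0,0,-0.1],"delta_rot": [0,0,0],"fingers": 0.4},{"dp": [0,0,0],"delta_rot": [0,0,0],"fingers": 0.4}]}}

```text
clock: 11.2
position: [0.4573, -0.0342, 0.1768]
ee_rot: [0.004, 0.21, 0.978, -0.0]
contact_force: [0.4, -0.0, -0.8]
width: 0.0405
gripper_force: 30.6
```

```bash
python3 - <<'E'
from h import *
plan([.615,.024,.13],102)
im,d,C=wshot("w5")
E
```

```text
now [ 0.4573 -0.0342  0.1768] phi 65.73 t 11.2 F [ 0.4 -0.  -0.8] w 0.0405 q6 -1.37
  dp [-0.5972  0.589   0.2396] rot [-0.008  0.079 -6.331] dp-after-rot [-0.8316  0.1208  0.2341]
```

View pics/w5.png

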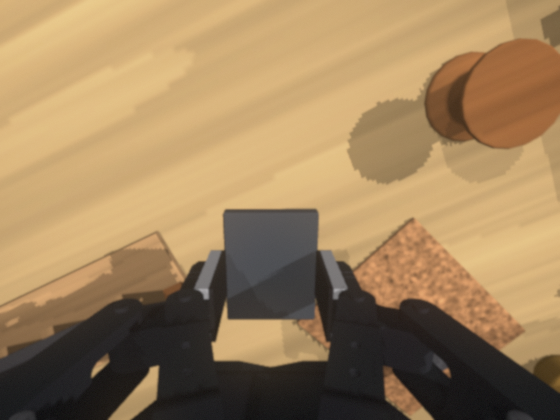

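The tag is held level, its image spanning (224..318, 209..318). I'll carry it over the pile.

>>> {"method": "servo_tool", "body": {"moves": [{"dp": [-0.12,0.118,0],"delta_rot": [0,0,0],"fingers": 0.4},{"dp": [-0.12,0.118,0],"delta_rot": [0,0,0],"fingers": 0.4},{"dp": [-0.12,0.118,0],"delta_rot": [0,0,0],"fingers": 0.4},{"dp": [-0.12,0.118,0],"delta_rot": [0,0,0],"fingers": 0.4},{"dp": [-0.117,0.117,0],"delta_rot": [0,0,0],"fingers": 0.4}]}}

```text
clock: 11.75
position: [0.6129, 0.025, 0.1714]
ee_rot: [-0.002, 0.21, 0.978, -0.0]
contact_force: [0.1, -0.6, -0.9]
width: 0.0406
gripper_force: 30.6
```

>>> {"method": "servo_tool", "body": {"moves": [{"dp": [0,0,0],"delta_rot": [0,0,-0.9],"fingers": 0.4},{"dp": [0,0,0],"delta_rot": [0,0,-0.9],"fingers": 0.4},{"dp": [0,0,0],"delta_rot": [0,0,-0.9],"fingers": 0.4},{"dp": [0,0,0],"delta_rot": [0,0,-0.9],"fingers": 0.4},{"dp": [0,0,0],"delta_rot": [0,0,-0.9],"fingers": 0.4}]}}

```text
clock: 12.25
position: [0.6116, 0.0245, 0.1712]
ee_rot: [-0.002, -0.015, 1.0, 0.0]
contact_force: [-0.1, -0.7, 1.0]
width: 0.0407
gripper_force: 30.6
```

>>> {"method": "servo_tool", "body": {"moves": [{"dp": [0,0,0],"delta_rot": [0,0,-0.9],"fingers": 0.4},{"dp": [0,0,0],"delta_rot": [0,0,-0.93],"fingers": 0.4},{"dp": [0,0,0],"delta_rot": [0,0,0],"fingers": 0.4},{"dp": [0,0,0],"delta_rot": [0,0,0],"fingers": 0.4}]}}

```text
clock: 12.65
position: [0.6121, 0.0244, 0.172]
ee_rot: [-0.001, -0.103, 0.995, 0.0]
contact_force: [-0.2, -0.3, -0.5]
width: 0.0409
gripper_force: 30.6
```

```bash
cat >> h.py <<'E'
def held(d,im,zt=.067,vmax=110,box=(200,340,190,330)):
    """centre of held tag top in tool xy (m)"""
    K=np.array(imaging.calibration("wrist")["intrinsics"]);H=np.array(imaging.calibration("wrist")["hand_eye"])
    v,u=np.indices(d.shape); pc=np.stack([(u-K[0,2])/K[0,0]*d,(v-K[1,2])/K[1,1]*d,d],-1); pt=pc@H[:3,:3].T+H[:3,3]
    m=(np.abs(pt[...,2]-zt)<.006)&(np.abs(pt[...,1])<.018)&(d>0); q=pt[m]
    print("held x range",np.percentile(q[:,0],[1,99]).round(4),"z",np.median(q[:,2]).round(4), "n",m.sum())
E
python3 - <<'E'
from h import *
z=np.load("w5.npz"); held(z["d"],z["im"])
plan([.615,.024,.10],102)
E
```

```text
held x range [-0.0247  0.0283] z 0.0674 n 8775
now [0.6121 0.0244 0.172 ] phi 101.87 t 12.65 F [-0.2 -0.3 -0.5] w 0.0409 q6 -1.85
  dp [-0.0148 -0.0055  0.3601] rot [ 0.008 -0.024 -0.022] dp-after-rot [-0.0139 -0.0052  0.3602]
```

>>> {"method": "servo_tool", "body": {"moves": [{"dp": [-0.023,-0.005,0.1],"delta_rot": [0,0,0],"fingers": 0.4},{"dp": [0,0,0.12],"delta_rot": [0,0,0],"fingers": 0.4},{"dp": [0,0,0.09],"delta_rot": [0,0,0],"fingers": 0.4},{"dp": [0,0,0.05],"delta_rot": [0,0,0],"fingers": 0.4},{"dp": [0,0,0],"delta_rot": [0,0,0],"fingers": 0.4}]}}

```text
clock: 13.15
position: [0.6169, 0.0245, 0.1001]
ee_rot: [-0.001, -0.104, 0.995, 0.0]
contact_force: [0.2, 0.1, 0.1]
width: 0.0403
gripper_force: 33.1
```

>>> {"method": "servo_tool", "body": {"moves": [{"dp": [0,0,0],"delta_rot": [0,0,0],"fingers": 0.4},{"dp": [0,0,0],"delta_rot": [0,0,0],"fingers": 0.55},{"dp": [0,0,0],"delta_rot": [0,0,0],"fingers": 0.7},{"dp": [0,0,0.05],"delta_rot": [0,0,0],"fingers": 0.8},{"dp": [0,0,0.06],"delta_rot": [0,0,0],"fingers": 0.8}], "force": 20}}

```text
clock: 13.65
position: [0.6179, 0.0244, 0.0794]
ee_rot: [0.001, -0.104, 0.995, -0.0]
contact_force: [0.2, -0.0, 0.1]
width: 0.0683
gripper_force: 0.0
```

>>> {"method": "servo_tool", "body": {"moves": [{"dp": [0,0,0],"delta_rot": [0,0,0],"fingers": 0.65},{"dp": [0,0,0],"delta_rot": [0,0,0],"fingers": 0.55},{"dp": [0,0,0],"delta_rot": [0,0,0],"fingers": 0.4},{"dp": [0,0,0],"delta_rot": [0,0,0],"fingers": 0.4},{"dp": [0,0,0],"delta_rot": [0,0,0],"fingers": 0.4}]}}

```text
clock: 14.15
position: [0.6175, 0.0244, 0.0793]
ee_rot: [0.0, -0.104, 0.995, 0.0]
contact_force: [-0.8, -0.4, -1.2]
width: 0.0414
gripper_force: 22.9
```

>>> {"method": "servo_tool", "body": {"moves": [{"dp": [0,0,0],"delta_rot": [0,0,0],"fingers": 0.7},{"dp": [0,0,0],"delta_rot": [0,0,0],"fingers": 1},{"dp": [0,0,0],"delta_rot": [0,0,0],"fingers": 1},{"dp": [0,0,-0.1],"delta_rot": [0,0,0],"fingers": 1},{"dp": [0,0,-0.2],"delta_rot": [0,0,0],"fingers": 1}]}}

```text
clock: 14.65
position: [0.6154, 0.0245, 0.1369]
ee_rot: [-0.004, -0.104, 0.995, 0.001]
contact_force: [-0.0, 0.7, -0.0]
width: 0.0853
gripper_force: 0.0
```

>>> {"method": "servo_tool", "body": {"moves": [{"dp": [0,0,-0.2],"delta_rot": [0,0,0],"fingers": 1},{"dp": [0,0,-0.1],"delta_rot": [0,0,0],"fingers": 1},{"dp": [0,0,0],"delta_rot": [0,0,0],"fingers": 1},{"dp": [0,0,0],"delta_rot": [0,0,0],"fingers": 1},{"dp": [0,0,0],"delta_rot": [0,0,0],"fingers": 1}]}}

```text
clock: 15.15
position: [0.6165, 0.0245, 0.1977]
ee_rot: [-0.002, -0.104, 0.995, 0.0]
contact_force: [-0.6, 0.5, -0.0]
width: 0.0851
gripper_force: 0.0
```

```bash
python3 - <<'E'
from h import *
im,d,C=wshot("w6")
for o in darks(im,d,C,vmax=110): 
    if o[1]<9000: print(*o)
plan([.6185,.1895,.19],54.7)
E
```

```text
[ 27. 144.] 3971 7.0 612.1 -170.0 56.2 45.6 -8.8
[548. 126.] 420 -0.5 512.9 225.3 26.8 14.1 88.9
[269. 205.] 4317 31.8 614.1 23.6 59.2 41.8 12.0
[461. 242.] 3194 6.5 619.0 189.9 54.5 45.7 -35.3
now [0.6165 0.0245 0.1975] phi 101.99 t 15.2 F [-0.4 -0.   0.3] w 0.0859 q6 -1.85
  dp [-0.1813  0.8051  0.0377] rot [-4.000e-03 -3.600e-02  8.253e+00] dp-after-rot [0.4686 0.6792 0.0374]
```

View pics/w6.png

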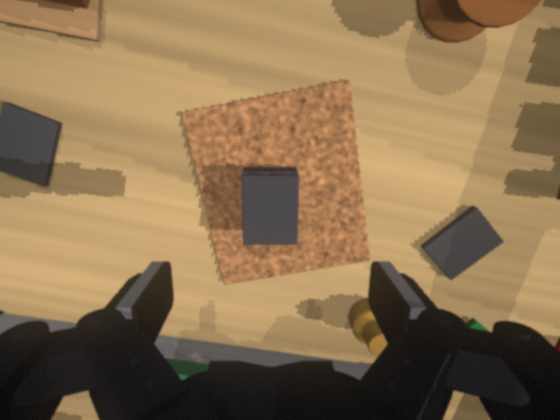

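The pile of four looks square at (270,205). Next is the tag at (461,242).

>>> {"method": "servo_tool", "body": {"moves": [{"dp": [-0.036,0.161,0.007],"delta_rot": [0,0,0],"fingers": 1},{"dp": [-0.036,0.161,0.007],"delta_rot": [0,0,0],"fingers": 1},{"dp": [-0.036,0.161,0.007],"delta_rot": [0,0,0],"fingers": 1},{"dp": [-0.036,0.161,0.007],"delta_rot": [0,0,0],"fingers": 1},{"dp": [-0.037,0.161,0.007],"delta_rot": [0,0,0],"fingers": 1}]}}

```text
clock: 15.7
position: [0.6187, 0.1905, 0.1904]
ee_rot: [-0.002, -0.104, 0.995, -0.0]
contact_force: [0.1, -1.2, 0.7]
width: 0.0851
gripper_force: 0.0
```

>>> {"method": "servo_tool", "body": {"moves": [{"dp": [0,0,0],"delta_rot": [0,0,0.9],"fingers": 1},{"dp": [0,0,0],"delta_rot": [0,0,0.9],"fingers": 1},{"dp": [0,0,0],"delta_rot": [0,0,0.9],"fingers": 1},{"dp": [0,0,0],"delta_rot": [0,0,0.9],"fingers": 1},{"dp": [0,0,0],"delta_rot": [0,0,0.9],"fingers": 1}]}}

```text
clock: 16.2
position: [0.6188, 0.1894, 0.1904]
ee_rot: [-0.002, 0.122, 0.993, -0.0]
contact_force: [-0.3, 0.2, 0.9]
width: 0.0854
gripper_force: 0.0
```

>>> {"method": "servo_tool", "body": {"moves": [{"dp": [0,0,0],"delta_rot": [0,0,0.9],"fingers": 1},{"dp": [0,0,0],"delta_rot": [0,0,0.9],"fingers": 1},{"dp": [0,0,0],"delta_rot": [0,0,0.9],"fingers": 1},{"dp": [0,0,0],"delta_rot": [0,0,0.9],"fingers": 1},{"dp": [0,0,0],"delta_rot": [0,0,0.15],"fingers": 1}]}}

```text
clock: 16.7
position: [0.6189, 0.1893, 0.1906]
ee_rot: [-0.001, 0.303, 0.953, -0.001]
contact_force: [0.2, 0.3, 0.5]
width: 0.0856
gripper_force: 0.0
```

>>> {"method": "servo_tool", "body": {"moves": [{"dp": [0,0,0],"delta_rot": [0,0,0],"fingers": 1},{"dp": [0,0,0],"delta_rot": [0,0,0],"fingers": 1},{"dp": [0,0,0],"delta_rot": [0,0,0],"fingers": 1}]}}

```text
clock: 17.0
position: [0.6194, 0.1894, 0.192]
ee_rot: [-0.0, 0.303, 0.953, -0.0]
contact_force: [-0.6, 0.6, 0.2]
width: 0.0853
gripper_force: 0.0
```

```bash
python3 - <<'E'
from h import *
im,d,C=wshot("w7"); b=None
for o in darks(im,d,C,vmax=110): 
    if o[1]<9000:
        print(*o)
        if abs(o[3]-619)<30 and abs(o[4]-189)<30: b=o
plan([b[3]/1000,b[4]/1000,.073],(b[7]+90))
E
```

```text
[273. 200.] 3340 7.0 619.5 192.5 52.8 41.0 -35.3
now [0.6194 0.1894 0.1921] phi 54.75 t 17.05 F [-0.6  0.2 -0. ] w 0.0854 q6 -0.77
  dp [0.0083 0.0129 0.5957] rot [-0.001 -0.002  0.009] dp-after-rot [0.0085 0.0128 0.5957]
```

>>> {"method": "servo_tool", "body": {"moves": [{"dp": [0.015,0.012,0.15],"delta_rot": [0,0,0],"fingers": 1},{"dp": [0,0,0.18],"delta_rot": [0,0,0],"fingers": 1},{"dp": [0,0,0.14],"delta_rot": [0,0,0],"fingers": 1},{"dp": [0,0,0.09],"delta_rot": [0,0,0],"fingers": 1},{"dp": [0,0,0.034],"delta_rot": [0,0,0],"fingers": 0.8}], "force": 30}}

```text
clock: 17.55
position: [0.6172, 0.1929, 0.0713]
ee_rot: [-0.002, 0.303, 0.953, -0.001]
contact_force: [0.6, -0.3, -0.1]
width: 0.0732
gripper_force: 0.0
```

>>> {"method": "servo_tool", "body": {"moves": [{"dp": [0,0,0],"delta_rot": [0,0,0],"fingers": 0.6},{"dp": [0,0,0],"delta_rot": [0,0,0],"fingers": 0.5},{"dp": [0,0,0],"delta_rot": [0,0,0],"fingers": 0.4},{"dp": [0,0,0],"delta_rot": [0,0,0],"fingers": 0.4},{"dp": [0,0,0],"delta_rot": [0,0,0],"fingers": 0.4}]}}

```text
clock: 18.05
position: [0.6192, 0.1933, 0.0749]
ee_rot: [0.001, 0.303, 0.953, 0.001]
contact_force: [-0.8, 0.3, 4.0]
width: 0.0408
gripper_force: 30.8
```

>>> {"method": "servo_tool", "body": {"moves": [{"dp": [0,0,-0.05],"delta_rot": [0,0,0],"fingers": 0.4},{"dp": [0,0,-0.15],"delta_rot": [0,0,0],"fingers": 0.4},{"dp": [0,0,-0.2],"delta_rot": [0,0,0],"fingers": 0.4},{"dp": [0,0,-0.1],"delta_rot": [0,0,0],"fingers": 0.4},{"dp": [0,0,0],"delta_rot": [0,0,0],"fingers": 0.4}]}}

```text
clock: 18.55
position: [0.6203, 0.1935, 0.1779]
ee_rot: [0.004, 0.303, 0.953, 0.002]
contact_force: [0.2, -0.4, -0.0]
width: 0.0402
gripper_force: 30.5
```

>>> {"method": "servo_tool", "body": {"moves": [{"dp": [0,0,0],"delta_rot": [0,0,0],"fingers": 0.4},{"dp": [0,0,0],"delta_rot": [0,0,0],"fingers": 0.4}]}}

```text
clock: 18.75
position: [0.6173, 0.1929, 0.1719]
ee_rot: [-0.001, 0.303, 0.953, -0.001]
contact_force: [-0.2, -0.2, -1.5]
width: 0.0405
gripper_force: 30.5
```

```bash
python3 - <<'E'
from h import *
plan([.615,.024,.107],102)
im,d,C=wshot("w8"); held(d,im)
E
```

```text
now [0.6173 0.1929 0.1719] phi 54.71 t 18.75 F [-0.2 -0.2 -1.5] w 0.0405 q6 -0.76
  dp [-0.4793 -0.695   0.3251] rot [-0.013 -0.032 -8.253] dp-after-rot [ 0.1866 -0.8235  0.3246]
held x range [-0.0265  0.0264] z 0.0681 n 8534
```

>>> {"method": "servo_tool", "body": {"moves": [{"dp": [-0.096,-0.139,0],"delta_rot": [0,0,0],"fingers": 0.4},{"dp": [-0.096,-0.139,0],"delta_rot": [0,0,0],"fingers": 0.4},{"dp": [-0.096,-0.139,0],"delta_rot": [0,0,0],"fingers": 0.4},{"dp": [-0.096,-0.139,0],"delta_rot": [0,0,0],"fingers": 0.4},{"dp": [-0.095,-0.139,0],"delta_rot": [0,0,0],"fingers": 0.4}]}}

```text
clock: 19.3
position: [0.6155, 0.0231, 0.1718]
ee_rot: [-0.001, 0.303, 0.953, -0.0]
contact_force: [1.2, 0.2, 0.1]
width: 0.0403
gripper_force: 30.5
```

>>> {"method": "servo_tool", "body": {"moves": [{"dp": [0,0,0],"delta_rot": [0,0,-0.9],"fingers": 0.4},{"dp": [0,0,0],"delta_rot": [0,0,-0.9],"fingers": 0.4},{"dp": [0,0,0],"delta_rot": [0,0,-0.9],"fingers": 0.4},{"dp": [0,0,0],"delta_rot": [0,0,-0.9],"fingers": 0.4},{"dp": [0,0,0],"delta_rot": [0,0,-0.9],"fingers": 0.4}]}}

```text
clock: 19.8
position: [0.6156, 0.0242, 0.1718]
ee_rot: [-0.002, 0.081, 0.997, 0.0]
contact_force: [0.3, -0.1, -1.1]
width: 0.0407
gripper_force: 30.6
```

>>> {"method": "servo_tool", "body": {"moves": [{"dp": [0,0,0],"delta_rot": [0,0,-0.9],"fingers": 0.4},{"dp": [0,0,0],"delta_rot": [0,0,-0.9],"fingers": 0.4},{"dp": [0,0,0],"delta_rot": [0,0,-0.9],"fingers": 0.4},{"dp": [0,0,0],"delta_rot": [0,0,-0.9],"fingers": 0.4},{"dp": [0,0,0],"delta_rot": [0,0,-0.15],"fingers": 0.4}]}}

```text
clock: 20.3
position: [0.6156, 0.0243, 0.1719]
ee_rot: [-0.001, -0.105, 0.995, 0.0]
contact_force: [-0.4, 0.5, -0.9]
width: 0.0406
gripper_force: 30.6
```

>>> {"method": "servo_tool", "body": {"moves": [{"dp": [0,0,0.1],"delta_rot": [0,0,0],"fingers": 0.4},{"dp": [0,0,0.1],"delta_rot": [0,0,0],"fingers": 0.4},{"dp": [0,0,0],"delta_rot": [0,0,0],"fingers": 0.4},{"dp": [0,0,0],"delta_rot": [0,0,0],"fingers": 0.4},{"dp": [0,0,0],"delta_rot": [0,0,0],"fingers": 0.4}]}}

```text
clock: 20.8
position: [0.6169, 0.0243, 0.1342]
ee_rot: [0.001, -0.104, 0.995, -0.0]
contact_force: [0.2, 0.5, -0.5]
width: 0.0405
gripper_force: 30.6
```

```bash
python3 - <<'E'
from h import *
plan([.615,.0242,.107],102)
E
```

```text
now [0.6169 0.0243 0.1342] phi 101.96 t 20.8 F [ 0.2  0.5 -0.5] w 0.0405 q6 -1.85
  dp [0.0095 0.0016 0.1358] rot [-0.002  0.012 -0.007] dp-after-rot [0.0093 0.0016 0.1358]
```

>>> {"method": "servo_tool", "body": {"moves": [{"dp": [0.009,0,0.06],"delta_rot": [0,0,0],"fingers": 0.4},{"dp": [0,0,0.05],"delta_rot": [0,0,0],"fingers": 0.4},{"dp": [0,0,0.026],"delta_rot": [0,0,0],"fingers": 0.4},{"dp": [0,0,0],"delta_rot": [0,0,0],"fingers": 0.4},{"dp": [0,0,0],"delta_rot": [0,0,0],"fingers": 0.4}]}}

```text
clock: 21.3
position: [0.6138, 0.024, 0.1069]
ee_rot: [-0.001, -0.104, 0.995, 0.0]
contact_force: [-1.9, -0.0, 7.5]
width: 0.0403
gripper_force: 31.4
```

>>> {"method": "servo_tool", "body": {"moves": [{"dp": [0,0,0],"delta_rot": [0,0,0],"fingers": 0.5},{"dp": [0,0,0],"delta_rot": [0,0,0],"fingers": 0.6},{"dp": [0,0,0],"delta_rot": [0,0,0],"fingers": 0.7},{"dp": [0,0,0.06],"delta_rot": [0,0,0],"fingers": 0.8},{"dp": [0,0,0.07],"delta_rot": [0,0,0],"fingers": 0.8}], "force": 20}}

```text
clock: 21.8
position: [0.6148, 0.0239, 0.0796]
ee_rot: [0.001, -0.104, 0.995, -0.0]
contact_force: [-0.5, 0.6, 0.6]
width: 0.0682
gripper_force: 0.0
```

>>> {"method": "servo_tool", "body": {"moves": [{"dp": [0,0,0],"delta_rot": [0,0,0],"fingers": 0.65},{"dp": [0,0,0],"delta_rot": [0,0,0],"fingers": 0.55},{"dp": [0,0,0],"delta_rot": [0,0,0],"fingers": 0.4},{"dp": [0,0,0],"delta_rot": [0,0,0],"fingers": 0.4},{"dp": [0,0,0],"delta_rot": [0,0,0],"fingers": 0.4}]}}

```text
clock: 22.3
position: [0.6145, 0.0239, 0.0804]
ee_rot: [0.0, -0.104, 0.995, 0.0]
contact_force: [-0.2, 0.3, -2.2]
width: 0.0414
gripper_force: 24.5
```

>>> {"method": "servo_tool", "body": {"moves": [{"dp": [0,0,0],"delta_rot": [0,0,0],"fingers": 0.7},{"dp": [0,0,0],"delta_rot": [0,0,0],"fingers": 1},{"dp": [0,0,0],"delta_rot": [0,0,0],"fingers": 1},{"dp": [0,0,-0.15],"delta_rot": [0,0,0],"fingers": 1},{"dp": [0,0,-0.2],"delta_rot": [0,0,0],"fingers": 1}]}}

```text
clock: 22.8
position: [0.6131, 0.024, 0.149]
ee_rot: [-0.003, -0.104, 0.995, 0.001]
contact_force: [1.0, 0.6, -0.1]
width: 0.085
gripper_force: 0.0
```

>>> {"method": "servo_tool", "body": {"moves": [{"dp": [0,0,-0.2],"delta_rot": [0,0,0.9],"fingers": 1},{"dp": [0,0,0],"delta_rot": [0,0,0.9],"fingers": 1},{"dp": [0,0,0],"delta_rot": [0,0,0.9],"fingers": 1},{"dp": [0,0,0],"delta_rot": [0,0,0.9],"fingers": 1},{"dp": [0,0,0],"delta_rot": [0,0,0],"fingers": 1}]}}

```text
clock: 23.3
position: [0.6145, 0.024, 0.1906]
ee_rot: [0.0, 0.075, 0.997, 0.0]
contact_force: [-0.1, -0.4, -0.2]
width: 0.0857
gripper_force: 0.0
```

```bash
python3 - <<'E'
from h import *
plan([.613,-.171,.19],81)
im,d,C=wshot("w9")
for o in darks(im,d,C,vmax=110): 
    if o[1]<9000: print(*o)
E
```

```text
now [0.6145 0.024  0.1906] phi 81.37 t 23.3 F [-0.1 -0.4 -0.2] w 0.0857 q6 -1.49
  dp [-0.1387 -0.965   0.0032] rot [0.001 0.006 0.065] dp-after-rot [-0.145  -0.964   0.0032]
[533.  38.] 3792 -0.4 531.6 224.1 69.2 43.4 5.0
[269. 211.] 4844 38.8 612.6 23.8 59.5 42.8 11.8
[ 34. 233.] 3558 7.1 612.3 -169.6 55.7 46.6 -9.1
```

Pile is at five tags and top z is 38.8 mm. I'll go over the last loose tag.

>>> {"method": "servo_tool", "body": {"moves": [{"dp": [-0.028,-0.193,0],"delta_rot": [0,0,0.06],"fingers": 1},{"dp": [-0.028,-0.193,0],"delta_rot": [0,0,0],"fingers": 1},{"dp": [-0.028,-0.193,0],"delta_rot": [0,0,0],"fingers": 1},{"dp": [-0.028,-0.193,0],"delta_rot": [0,0,0],"fingers": 1},{"dp": [-0.028,-0.192,0],"delta_rot": [0,0,0],"fingers": 1}]}}

```text
clock: 23.85
position: [0.6122, -0.1723, 0.1902]
ee_rot: [0.0, 0.077, 0.997, 0.0]
contact_force: [0.1, -0.3, 0.0]
width: 0.0855
gripper_force: 0.0
```

>>> {"method": "servo_tool", "body": {"moves": [{"dp": [0,0,0],"delta_rot": [0,0,0],"fingers": 1},{"dp": [0,0,0],"delta_rot": [0,0,0],"fingers": 1},{"dp": [0,0,0],"delta_rot": [0,0,0],"fingers": 1}]}}

```text
clock: 24.15
position: [0.6121, -0.17, 0.1901]
ee_rot: [-0.0, 0.078, 0.997, 0.0]
contact_force: [-0.0, -0.4, 0.7]
width: 0.0855
gripper_force: 0.0
```

```bash
python3 - <<'E'
from h import *
im,d,C=wshot("w10"); b=None
for o in darks(im,d,C,vmax=110): 
    if o[1]<9000:
        print(*o)
        if abs(o[3]-613)<30 and abs(o[4]+171)<30: b=o
plan([b[3]/1000,b[4]/1000,.073],(b[7]+90))
E
```

```text
[228.  22.] 5894 41.9 492.1 -175.0 82.2 28.8 81.0
[10. 78.] 598 30.7 496.7 -320.1 20.8 15.9 -21.7
[527. 174.] 5703 37.4 613.7 7.9 65.1 47.2 11.2
[267. 202.] 3462 6.9 611.4 -172.0 54.2 42.0 -8.9
now [ 0.6122 -0.1697  0.1902] phi 81.11 t 24.2 F [ 0.8 -0.1  1. ] w 0.0861 q6 -1.8
  dp [ 0.0018 -0.0125  0.5858] rot [ 0.007 -0.006  0.002] dp-after-rot [ 0.0021 -0.0121  0.5858]
```

>>> {"method": "servo_tool", "body": {"moves": [{"dp": [0.008,-0.012,0.15],"delta_rot": [0,0,0],"fingers": 1},{"dp": [0,0,0.18],"delta_rot": [0,0,0],"fingers": 1},{"dp": [0,0,0.14],"delta_rot": [0,0,0],"fingers": 1},{"dp": [0,0,0.085],"delta_rot": [0,0,0],"fingers": 1},{"dp": [0,0,0.03],"delta_rot": [0,0,0],"fingers": 0.8}], "force": 30}}

```text
clock: 24.7
position: [0.6093, -0.171, 0.0711]
ee_rot: [-0.002, 0.077, 0.997, 0.001]
contact_force: [-0.4, -0.7, -0.5]
width: 0.0729
gripper_force: 0.0
```

>>> {"method": "servo_tool", "body": {"moves": [{"dp": [0,0,0],"delta_rot": [0,0,0],"fingers": 0.6},{"dp": [0,0,0],"delta_rot": [0,0,0],"fingers": 0.5},{"dp": [0,0,0],"delta_rot": [0,0,0],"fingers": 0.4},{"dp": [0,0,0],"delta_rot": [0,0,0],"fingers": 0.4},{"dp": [0,0,0],"delta_rot": [0,0,0],"fingers": 0.4}]}}

```text
clock: 25.2
position: [0.6112, -0.1732, 0.0747]
ee_rot: [0.001, 0.078, 0.997, -0.0]
contact_force: [-0.4, 0.5, 5.5]
width: 0.0407
gripper_force: 30.9
```

>>> {"method": "servo_tool", "body": {"moves": [{"dp": [0,0,-0.05],"delta_rot": [0,0,0],"fingers": 0.4},{"dp": [0,0,-0.15],"delta_rot": [0,0,0],"fingers": 0.4},{"dp": [0,0,-0.2],"delta_rot": [0,0,0],"fingers": 0.4},{"dp": [0,0,-0.1],"delta_rot": [0,0,0],"fingers": 0.4},{"dp": [0,0,0],"delta_rot": [0,0,0],"fingers": 0.4}]}}

```text
clock: 25.7
position: [0.6121, -0.1738, 0.1775]
ee_rot: [0.004, 0.078, 0.997, -0.001]
contact_force: [0.6, -0.5, -0.5]
width: 0.0403
gripper_force: 30.5
```

>>> {"method": "servo_tool", "body": {"moves": [{"dp": [0,0,0],"delta_rot": [0,0,0],"fingers": 0.4},{"dp": [0,0,0],"delta_rot": [0,0,0],"fingers": 0.4}]}}

```text
clock: 25.9
position: [0.6093, -0.1727, 0.1717]
ee_rot: [-0.002, 0.078, 0.997, 0.001]
contact_force: [0.1, -0.1, -0.1]
width: 0.0403
gripper_force: 30.5
```

```bash
python3 - <<'E'
from h import *
plan([.615,.024,.115],102)
im,d,C=wshot("w11"); held(d,im)
E
```

```text
now [ 0.6093 -0.1727  0.1717] phi 81.01 t 25.9 F [ 0.1 -0.1 -0.1] w 0.0403 q6 -1.8
  dp [0.1243 0.9755 0.2846] rot [ 0.014 -0.031 -3.663] dp-after-rot [-0.2326  0.9558  0.2835]
held x range [-0.027  0.026] z 0.0679 n 8564
```

>>> {"method": "servo_tool", "body": {"moves": [{"dp": [0.025,0.195,0],"delta_rot": [0,0,0],"fingers": 0.4},{"dp": [0.025,0.195,0],"delta_rot": [0,0,0],"fingers": 0.4},{"dp": [0.025,0.195,0],"delta_rot": [0,0,0],"fingers": 0.4},{"dp": [0.025,0.195,0],"delta_rot": [0,0,0],"fingers": 0.4},{"dp": [0.025,0.195,0],"delta_rot": [0,0,0],"fingers": 0.4}]}}

```text
clock: 26.45
position: [0.6153, 0.025, 0.1716]
ee_rot: [-0.002, 0.079, 0.997, 0.0]
contact_force: [0.4, -1.1, -1.7]
width: 0.0406
gripper_force: 30.6
```

>>> {"method": "servo_tool", "body": {"moves": [{"dp": [0,0,0],"delta_rot": [0,0,-0.9],"fingers": 0.4},{"dp": [0,0,0],"delta_rot": [0,0,-0.9],"fingers": 0.4},{"dp": [0,0,0.05],"delta_rot": [0,0,-0.9],"fingers": 0.4},{"dp": [0,0,0.05],"delta_rot": [0,0,-0.96],"fingers": 0.4},{"dp": [0,0,0.05],"delta_rot": [0,0,0],"fingers": 0.4}]}}

```text
clock: 26.95
position: [0.6154, 0.0237, 0.1415]
ee_rot: [-0.001, -0.104, 0.995, 0.0]
contact_force: [-0.1, 0.1, -0.0]
width: 0.0406
gripper_force: 30.6
```

>>> {"method": "servo_tool", "body": {"moves": [{"dp": [0,0,0],"delta_rot": [0,0,0],"fingers": 0.4},{"dp": [0,0,0],"delta_rot": [0,0,0],"fingers": 0.4},{"dp": [0,0,0],"delta_rot": [0,0,0],"fingers": 0.4}]}}

```text
clock: 27.25
position: [0.6164, 0.0234, 0.1435]
ee_rot: [0.0, -0.104, 0.995, -0.0]
contact_force: [-0.4, -0.2, -0.3]
width: 0.0407
gripper_force: 30.6
```

```bash
python3 - <<'E'
from h import *
plan([.6148,.024,.114],102)
E
```

```text
now [0.6164 0.0234 0.1435] phi 101.93 t 27.25 F [-0.4 -0.2 -0.3] w 0.0407 q6 -1.85
  dp [0.0074 0.0046 0.1473] rot [-0.001  0.005 -0.012] dp-after-rot [0.0073 0.0046 0.1473]
```

>>> {"method": "servo_tool", "body": {"moves": [{"dp": [0.006,0.004,0.06],"delta_rot": [0,0,0],"fingers": 0.4},{"dp": [0,0,0.055],"delta_rot": [0,0,0],"fingers": 0.4},{"dp": [0,0,0.03],"delta_rot": [0,0,0],"fingers": 0.4},{"dp": [0,0,0],"delta_rot": [0,0,0],"fingers": 0.4},{"dp": [0,0,0],"delta_rot": [0,0,0],"fingers": 0.4}]}}

```text
clock: 27.75
position: [0.6146, 0.0241, 0.1138]
ee_rot: [-0.0, -0.104, 0.995, 0.0]
contact_force: [-0.4, 0.3, -0.8]
width: 0.0403
gripper_force: 30.6
```

>>> {"method": "servo_tool", "body": {"moves": [{"dp": [0,0,0],"delta_rot": [0,0,0],"fingers": 0.5},{"dp": [0,0,0],"delta_rot": [0,0,0],"fingers": 0.6},{"dp": [0,0,0],"delta_rot": [0,0,0],"fingers": 0.7},{"dp": [0,0,0.08],"delta_rot": [0,0,0],"fingers": 0.8},{"dp": [0,0,0.09],"delta_rot": [0,0,0],"fingers": 0.8}], "force": 20}}

```text
clock: 28.25
position: [0.6156, 0.024, 0.0808]
ee_rot: [0.001, -0.104, 0.995, -0.0]
contact_force: [0.1, 0.4, 0.5]
width: 0.0679
gripper_force: 0.0
```

>>> {"method": "servo_tool", "body": {"moves": [{"dp": [0,0,0],"delta_rot": [0,0,0],"fingers": 0.65},{"dp": [0,0,0],"delta_rot": [0,0,0],"fingers": 0.55},{"dp": [0,0,0],"delta_rot": [0,0,0],"fingers": 0.4},{"dp": [0,0,0],"delta_rot": [0,0,0],"fingers": 0.4},{"dp": [0,0,0],"delta_rot": [0,0,0],"fingers": 0.4}]}}

```text
clock: 28.75
position: [0.6151, 0.024, 0.0808]
ee_rot: [0.001, -0.104, 0.995, -0.0]
contact_force: [-0.9, 1.1, -0.4]
width: 0.0418
gripper_force: 24.3
```

>>> {"method": "servo_tool", "body": {"moves": [{"dp": [0,0,0],"delta_rot": [0,0,0],"fingers": 0.7},{"dp": [0,0,0],"delta_rot": [0,0,0],"fingers": 1},{"dp": [0,0,0],"delta_rot": [0,0,0],"fingers": 1},{"dp": [0,0,-0.15],"delta_rot": [0,0,0],"fingers": 1},{"dp": [0,0,-0.17],"delta_rot": [0,0,0],"fingers": 1}]}}

```text
clock: 29.25
position: [0.6137, 0.0241, 0.1435]
ee_rot: [-0.002, -0.104, 0.995, 0.0]
contact_force: [-0.2, 1.0, 0.5]
width: 0.0855
gripper_force: 0.0
```

>>> {"method": "servo_tool", "body": {"moves": [{"dp": [0,0,0],"delta_rot": [0,0,1],"fingers": 1},{"dp": [0,0,0],"delta_rot": [0,0,1],"fingers": 1},{"dp": [0,0,0],"delta_rot": [0,0,1],"fingers": 1},{"dp": [0,0,0],"delta_rot": [0,0,1],"fingers": 1},{"dp": [0,0,0],"delta_rot": [0,0,1],"fingers": 1}]}}

```text
clock: 29.75
position: [0.6148, 0.0241, 0.1444]
ee_rot: [0.0, 0.147, 0.989, 0.0]
contact_force: [-0.4, -0.3, -0.0]
width: 0.0854
gripper_force: 0.0
```

>>> {"method": "servo_tool", "body": {"moves": [{"dp": [0,0,0],"delta_rot": [0,0,1],"fingers": 1},{"dp": [0,0,0],"delta_rot": [0,0,1],"fingers": 1},{"dp": [0,0,0],"delta_rot": [0,0,1],"fingers": 1},{"dp": [0,0,0],"delta_rot": [0,0,1],"fingers": 1},{"dp": [0,0,0],"delta_rot": [0,0,1],"fingers": 1}]}}

```text
clock: 30.25
position: [0.6148, 0.0241, 0.1444]
ee_rot: [0.0, 0.387, 0.922, 0.0]
contact_force: [-0.2, 0.7, -0.4]
width: 0.0853
gripper_force: 0.0
```

>>> {"method": "servo_tool", "body": {"moves": [{"dp": [0,0,0],"delta_rot": [0,0,1],"fingers": 1},{"dp": [0,0,0],"delta_rot": [0,0,1],"fingers": 1},{"dp": [0,0,0],"delta_rot": [0,0,1],"fingers": 1},{"dp": [0,0,0],"delta_rot": [0,0,1],"fingers": 1},{"dp": [0,0,0],"delta_rot": [0,0,1],"fingers": 1}]}}

```text
clock: 30.75
position: [0.6148, 0.0241, 0.1444]
ee_rot: [0.0, 0.603, 0.798, 0.0]
contact_force: [0.3, -0.2, 0.1]
width: 0.0853
gripper_force: 0.0
```

>>> {"method": "servo_tool", "body": {"moves": [{"dp": [0,0,0],"delta_rot": [0,0,0.7],"fingers": 1},{"dp": [0,0,0],"delta_rot": [0,0,0],"fingers": 1},{"dp": [0,0,0],"delta_rot": [0,0,0],"fingers": 1},{"dp": [0,0,0],"delta_rot": [0,0,0],"fingers": 1}]}}

```text
clock: 31.15
position: [0.6148, 0.024, 0.1443]
ee_rot: [0.0, 0.629, 0.778, 0.0]
contact_force: [-0.6, -0.2, 0.2]
width: 0.0853
gripper_force: 0.0
```

```bash
python3 - <<'E'
from h import *
plan([.615,.024,.077],12)
im,d,C=wshot("w12")
for o in darks(im,d,C,vmax=110): 
    if o[1]<9000: print(*o)
E
```

```text
now [0.6148 0.024  0.1443] phi 12.09 t 31.15 F [-0.6 -0.2  0.2] w 0.0853 q6 -0.29
  dp [-0.0005  0.0009  0.3367] rot [ 0.001 -0.001  0.015] dp-after-rot [-0.0005  0.001   0.3367]
[272. 235.] 8466 45.8 614.9 29.1 53.3 51.6 11.0
```

View pics/w12.png

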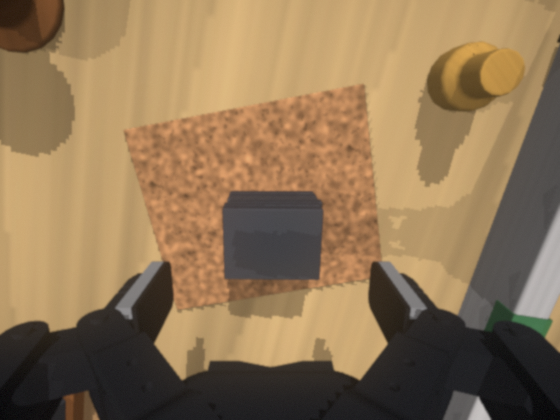

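Six tags are stacked and the y edges are flush, with the top face at (222..322, 205..280). Next is the x squeeze, then I rise.

>>> {"method": "servo_tool", "body": {"moves": [{"dp": [0,0,0.13],"delta_rot": [0,0,0],"fingers": 1},{"dp": [0,0,0.12],"delta_rot": [0,0,0],"fingers": 1},{"dp": [0,0,0.08],"delta_rot": [0,0,0],"fingers": 1},{"dp": [0,0,0],"delta_rot": [0,0,0],"fingers": 0.8},{"dp": [0,0,0],"delta_rot": [0,0,0],"fingers": 0.7}], "force": 20}}

```text
clock: 31.7
position: [0.6149, 0.024, 0.0784]
ee_rot: [-0.0, 0.629, 0.777, -0.0]
contact_force: [0.4, -0.4, 0.4]
width: 0.0602
gripper_force: 0.0
```

>>> {"method": "servo_tool", "body": {"moves": [{"dp": [0,0,0],"delta_rot": [0,0,0],"fingers": 0.65},{"dp": [0,0,0],"delta_rot": [0,0,0],"fingers": 0.6},{"dp": [0,0,0],"delta_rot": [0,0,0],"fingers": 0.55},{"dp": [0,0,0],"delta_rot": [0,0,0],"fingers": 0.5},{"dp": [0,0,0],"delta_rot": [0,0,0],"fingers": 0.5}]}}

```text
clock: 32.2
position: [0.6157, 0.024, 0.0796]
ee_rot: [0.001, 0.629, 0.777, 0.001]
contact_force: [0.0, 0.3, 7.1]
width: 0.0538
gripper_force: 23.0
```

>>> {"method": "servo_tool", "body": {"moves": [{"dp": [0,0,0],"delta_rot": [0,0,0],"fingers": 0.5},{"dp": [0,0,0],"delta_rot": [0,0,0],"fingers": 0.8},{"dp": [0,0,0],"delta_rot": [0,0,0],"fingers": 1},{"dp": [0,0,0],"delta_rot": [0,0,0],"fingers": 1},{"dp": [0,0,-0.1],"delta_rot": [0,0,0],"fingers": 1}]}}

```text
clock: 32.7
position: [0.6126, 0.0242, 0.0957]
ee_rot: [-0.003, 0.629, 0.777, -0.002]
contact_force: [0.1, 0.5, -0.1]
width: 0.0855
gripper_force: 0.0
```

>>> {"method": "servo_tool", "body": {"moves": [{"dp": [0,0,-0.2],"delta_rot": [0,0,0],"fingers": 1},{"dp": [0,0,-0.23],"delta_rot": [0,0,0],"fingers": 1},{"dp": [0,0,-0.2],"delta_rot": [0,0,0],"fingers": 1},{"dp": [0,0,0],"delta_rot": [0,0,0],"fingers": 1},{"dp": [0,0,0],"delta_rot": [0,0,0],"fingers": 1}]}}

```text
clock: 33.2
position: [0.6149, 0.0241, 0.2251]
ee_rot: [0.001, 0.629, 0.777, 0.001]
contact_force: [-0.2, -0.3, 0.3]
width: 0.0855
gripper_force: 0.0
```

```bash
python3 - <<'E'
from h import *
im,d,C=wshot("w13")
for o in darks(im,d,C,vmax=110): 
    if o[1]<9000: print(*o)
plan([.45,-.26,.25],2)
E
```

```text
[271. 200.] 4057 45.9 614.8 27.5 53.0 48.3 12.0
now [0.6141 0.0241 0.2235] phi 12.03 t 33.25 F [-0.6  0.9 -0.1] w 0.0853 q6 -0.28
  dp [-1.2181 -1.0984 -0.1314] rot [-0.016 -0.004  1.75 ] dp-after-rot [-1.3908 -0.8693 -0.1325]
```

>>> {"method": "servo_tool", "body": {"moves": [{"dp": [-0.153,-0.12,-0.043],"delta_rot": [0,0,0],"fingers": 1},{"dp": [-0.153,-0.12,-0.043],"delta_rot": [0,0,0],"fingers": 1},{"dp": [-0.153,-0.12,-0.043],"delta_rot": [0,0,0],"fingers": 1},{"dp": [-0.153,-0.12,-0.043],"delta_rot": [0,0,0],"fingers": 1},{"dp": [-0.153,-0.12,-0.043],"delta_rot": [0,0,0],"fingers": 1}]}}

```text
clock: 33.75
position: [0.5275, -0.1514, 0.265]
ee_rot: [-0.002, 0.629, 0.777, -0.001]
contact_force: [0.3, -0.4, -0.2]
width: 0.0854
gripper_force: 0.0
```

>>> {"method": "servo_tool", "body": {"moves": [{"dp": [-0.153,-0.12,-0.043],"delta_rot": [0,0,0],"fingers": 1},{"dp": [-0.153,-0.12,-0.043],"delta_rot": [0,0,0],"fingers": 1},{"dp": [-0.153,-0.12,-0.043],"delta_rot": [0,0,0],"fingers": 1},{"dp": [-0.153,-0.12,-0.043],"delta_rot": [0,0,0],"fingers": 1},{"dp": [0,0,0],"delta_rot": [0,0,0.9],"fingers": 1}]}}

```text
clock: 34.25
position: [0.4589, -0.2943, 0.3003]
ee_rot: [-0.001, 0.666, 0.746, -0.001]
contact_force: [-0.1, 0.2, -0.5]
width: 0.0855
gripper_force: 0.0
```

>>> {"method": "servo_tool", "body": {"moves": [{"dp": [0,0,0],"delta_rot": [0,0,0.9],"fingers": 1},{"dp": [0,0,0],"delta_rot": [0,0,0],"fingers": 1},{"dp": [0,0,0],"delta_rot": [0,0,0],"fingers": 1},{"dp": [0,0,0],"delta_rot": [0,0,0],"fingers": 1}]}}

```text
clock: 34.65
position: [0.4608, -0.2899, 0.3007]
ee_rot: [-0.001, 0.696, 0.718, -0.0]
contact_force: [0.3, -0.1, -0.7]
width: 0.0851
gripper_force: 0.0
```

```bash
python3 - <<'E'
from h import *
im,d,C=wshot("w14"); P=cloud(d,C); hsv=cv2.cvtColor(im,cv2.COLOR_RGB2HSV)
m=((im.max(2)<110)&(hsv[...,1]<120)&(P[...,2]>.02)&(P[...,2]<.1)&(d>0)).astype(np.uint8)
n,l,s,c=cv2.connectedComponentsWithStats(m)
for i in range(1,n):
    if s[i,4]<800: continue
    q=P[l==i]
    # keep inlier face points
    k=np.ones(len(q),bool)
    for _ in range(6):
        o=q[k].mean(0); nn=np.linalg.svd(q[k]-o,full_matrices=False)[2][2]; nn*=np.sign(nn[0]); k=np.abs((q-o)@nn)<.002
    f=q[k]; up=np.array([0,0,1])-nn[2]*nn; up/=np.linalg.norm(up); yy=np.cross(up,nn)
    a,b=(f-o)@up,(f-o)@yy
    ra,rb=np.percentile(a,[.3,99.7]),np.percentile(b,[.3,99.7])
    print(c[i].round(),len(f),"n",nn.round(3),"tilt",np.degrees(np.arcsin(nn[2])).round(1),"yaw",np.degrees(np.arctan2(nn[1],nn[0])).round(1),"h",np.diff(ra).round(4),"w",np.diff(rb).round(4),"topmid",(o+up*ra[1]+yy*rb.mean()).round(4),"up",up.round(3))
plan([.46,-.29,.3],1.7)
E
```

```text
[291.  51.] 3850 n [0.864 0.023 0.503] tilt 30.2 yaw 1.5 h [0.0764] w [0.0747] topmid [ 0.4606 -0.1722  0.0905] up [-0.503 -0.014  0.864]
[289. 158.] 3023 n [0.864 0.024 0.503] tilt 30.2 yaw 1.6 h [0.0755] w [0.0748] topmid [ 0.463  -0.2624  0.0907] up [-0.503 -0.014  0.864]
[287. 250.] 2412 n [0.864 0.025 0.503] tilt 30.2 yaw 1.7 h [0.076] w [0.0751] topmid [ 0.4655 -0.3568  0.0906] up [-0.503 -0.015  0.864]
[465. 408.] 929 n [ 0.003  1.    -0.004] tilt -0.2 yaw 89.9 h [0.0417] w [0.0579] topmid [ 0.7023 -0.5598  0.0665] up [0.    0.004 1.   ]
now [ 0.4609 -0.2899  0.3009] phi 1.81 t 34.7 F [-0.7 -0.1 -0.5] w 0.0853 q6 -0.72
  dp [-0.0003 -0.0047  0.0047] rot [-0.01  -0.01   0.019] dp-after-rot [-0.0003 -0.0047  0.0047]
```

View pics/w14.png

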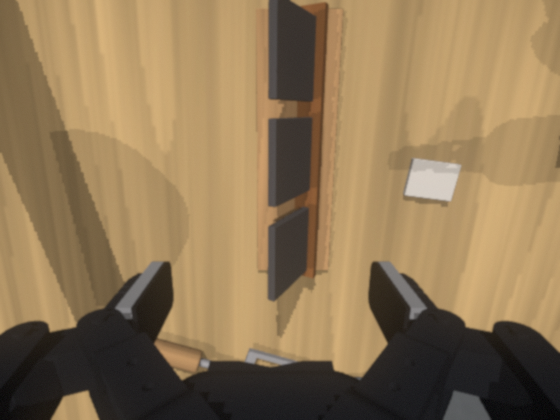

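The view shows three plaques at (291,51), (289,158) and (287,250), and the plane fits are clean at tilt 30.2° and yaw 1.6°. I'll plan the tilted grasp of the +y plaque.

```bash
cat >> h.py <<'E'
TOP=dict(A=[.4606,-.1722,.0905],B=[.463,-.2624,.0907],C=[.4655,-.3568,.0906])
NN=np.array([.864,.0245,.503]);NN/=np.linalg.norm(NN);UP=np.array([-.503,-.0143,.864]);UP-=UP@NN*NN;UP/=np.linalg.norm(UP)
RG=np.c_[np.cross(NN,-UP),NN,-UP]
def gp(k,back=0): return np.array(TOP[k])-NN*.004+UP*(.046+back)
E
python3 - <<'E'
from h import *
print(gp("A",.08).round(4)); plan(gp("A",.08),0,R2=RG)
E
```

```text
[ 0.3938 -0.1741  0.1974]
now [ 0.4609 -0.2899  0.3009] phi 1.81 t 34.7 F [-0.7 -0.1 -0.5] w 0.0853 q6 -0.72
  dp [ 0.5888 -0.3168  0.5186] rot [-5.281 -0.018  0.029] dp-after-rot [ 0.5883 -0.5363  0.2869]
```

>>> {"method": "servo_tool", "body": {"moves": [{"dp": [0.118,-0.063,0.04],"delta_rot": [0,0,0],"fingers": 1},{"dp": [0.118,-0.063,0.04],"delta_rot": [0,0,0],"fingers": 1},{"dp": [0.118,-0.063,0.04],"delta_rot": [0,0,0],"fingers": 1},{"dp": [0.118,-0.063,0.04],"delta_rot": [0,0,0],"fingers": 0.8},{"dp": [0.117,-0.063,0.04],"delta_rot": [0,0,0],"fingers": 0.6}]}}

```text
clock: 35.2
position: [0.3939, -0.1733, 0.2613]
ee_rot: [-0.0, 0.696, 0.718, 0.0]
contact_force: [-0.1, 0.5, -0.4]
width: 0.0593
gripper_force: 0.0
```

>>> {"method": "servo_tool", "body": {"moves": [{"dp": [0,0,0],"delta_rot": [-0.9,0,0],"fingers": 0.6},{"dp": [0,0,0],"delta_rot": [-0.9,0,0],"fingers": 0.6},{"dp": [0,0,0],"delta_rot": [-0.9,0,0],"fingers": 0.6},{"dp": [0,0,0],"delta_rot": [-0.9,0,0],"fingers": 0.6},{"dp": [0,0,0],"delta_rot": [-0.9,0,0],"fingers": 0.6}]}}

```text
clock: 35.7
position: [0.3945, -0.1741, 0.262]
ee_rot: [0.157, 0.678, 0.7, 0.161]
contact_force: [0.2, -0.0, -0.3]
width: 0.0512
gripper_force: 0.0
```

>>> {"method": "servo_tool", "body": {"moves": [{"dp": [0,0,0],"delta_rot": [-0.78,0,0],"fingers": 0.6},{"dp": [0,0,0],"delta_rot": [0,0,0],"fingers": 0.6},{"dp": [0,0,0],"delta_rot": [0,0,0],"fingers": 0.6},{"dp": [0,0,0],"delta_rot": [0,0,0],"fingers": 0.6}]}}

```text
clock: 36.1
position: [0.395, -0.1748, 0.2621]
ee_rot: [0.182, 0.672, 0.693, 0.187]
contact_force: [0.1, 0.6, 0.4]
width: 0.0516
gripper_force: 0.0
```

```bash
python3 - <<'E'
from h import *
plan(gp("A",.03),0,R2=RG); plan(gp("A",0),0,R2=RG)
E
```

```text
now [ 0.395  -0.1748  0.2621] phi 1.81 t 36.1 F [0.1 0.6 0.4] w 0.0516 q6 -1.22
  dp [ 0.0036 -0.1683  0.5267] rot [ 0.005 -0.005  0.028] dp-after-rot [ 0.0034 -0.168   0.5268]
now [ 0.395  -0.1748  0.2621] phi 1.81 t 36.1 F [0.1 0.6 0.4] w 0.0516 q6 -1.22
  dp [ 0.0035 -0.1684  0.6767] rot [ 0.005 -0.005  0.028] dp-after-rot [ 0.0034 -0.168   0.6768]
```

>>> {"method": "servo_tool", "body": {"moves": [{"dp": [0.004,-0.084,0.04],"delta_rot": [0,0,0],"fingers": 0.6},{"dp": [0,-0.084,0.04],"delta_rot": [0,0,0],"fingers": 0.6},{"dp": [0,0,0.15],"delta_rot": [0,0,0],"fingers": 0.6},{"dp": [0,0,0.17],"delta_rot": [0,0,0],"fingers": 0.6},{"dp": [0,0,0.12],"delta_rot": [0,0,0],"fingers": 0.6}]}}

```text
clock: 36.6
position: [0.4191, -0.173, 0.1538]
ee_rot: [0.181, 0.672, 0.693, 0.187]
contact_force: [0.5, 0.5, 0.1]
width: 0.0513
gripper_force: 0.0
```

>>> {"method": "servo_tool", "body": {"moves": [{"dp": [0,0,0],"delta_rot": [0,0,0],"fingers": 0.6},{"dp": [0,0,0],"delta_rot": [0,0,0],"fingers": 0.6},{"dp": [0,0,0],"delta_rot": [0,0,0],"fingers": 0.6}]}}

```text
clock: 36.9
position: [0.4182, -0.1732, 0.156]
ee_rot: [0.183, 0.672, 0.693, 0.187]
contact_force: [-0.5, -0.4, -0.2]
width: 0.0511
gripper_force: 0.0
```

```bash
python3 - <<'E'
from h import *
plan(gp("A",0),0,R2=RG)
E
```

```text
now [ 0.4182 -0.1732  0.156 ] phi 1.82 t 36.9 F [-0.5 -0.4 -0.2] w 0.0511 q6 -1.54
  dp [-0.0008 -0.0019  0.1594] rot [ 0.023 -0.001  0.029] dp-after-rot [-0.0008 -0.0015  0.1595]
```

>>> {"method": "servo_tool", "body": {"moves": [{"dp": [0,-0.002,0.08],"delta_rot": [0,0,0],"fingers": 0.6},{"dp": [0,0,0.08],"delta_rot": [0,0,0],"fingers": 0.6},{"dp": [0,0,0],"delta_rot": [0,0,0],"fingers": 0.4},{"dp": [0,0,0],"delta_rot": [0,0,0],"fingers": 0.2},{"dp": [0,0,0],"delta_rot": [0,0,0],"fingers": 0.05}], "force": 40}}

```text
clock: 37.4
position: [0.4336, -0.1728, 0.1282]
ee_rot: [0.183, 0.672, 0.693, 0.187]
contact_force: [2.8, 0.8, 11.6]
width: 0.0076
gripper_force: 6.7
```

>>> {"method": "servo_tool", "body": {"moves": [{"dp": [0,0,0],"delta_rot": [0,0,0],"fingers": 0.0},{"dp": [0,0,0],"delta_rot": [0,0,0],"fingers": 0.0},{"dp": [0,0,0],"delta_rot": [0,0,0],"fingers": 0.0},{"dp": [0,0,0],"delta_rot": [0,0,0],"fingers": 0.0}]}}

```text
clock: 37.8
position: [0.4339, -0.1729, 0.1284]
ee_rot: [0.183, 0.672, 0.693, 0.188]
contact_force: [-2.7, 1.2, 7.7]
width: 0.0071
gripper_force: 41.8
```

>>> {"method": "servo_tool", "body": {"moves": [{"dp": [0,0,-0.05],"delta_rot": [0,0,0],"fingers": 0.0},{"dp": [0,0,-0.15],"delta_rot": [0,0,0],"fingers": 0.0},{"dp": [0,0,-0.2],"delta_rot": [0,0,0],"fingers": 0.0},{"dp": [0,0,-0.2],"delta_rot": [0,0,0],"fingers": 0.0},{"dp": [0,0,-0.15],"delta_rot": [0,0,0],"fingers": 0.0}]}}

```text
clock: 38.3
position: [0.3566, -0.1745, 0.2586]
ee_rot: [0.183, 0.672, 0.693, 0.186]
contact_force: [0.0, -1.1, -0.6]
width: 0.0069
gripper_force: 40.9
```

>>> {"method": "servo_tool", "body": {"moves": [{"dp": [0,0,0],"delta_rot": [0,0,0],"fingers": 0.0},{"dp": [0,0,0],"delta_rot": [0,0,0],"fingers": 0.0}]}}

```text
clock: 38.5
position: [0.3575, -0.1748, 0.257]
ee_rot: [0.183, 0.672, 0.693, 0.187]
contact_force: [0.2, 0.5, -1.5]
width: 0.0072
gripper_force: 40.8
```

```bash
python3 - <<'E'
from h import *
plan([.48,.24,.30],11.5)
im,d,C=wshot("w15")
K=C[0];H=np.array(imaging.calibration("wrist")["hand_eye"]); v,u=np.indices(d.shape); pc=np.stack([(u-K[0,2])/K[0,0]*d,(v-K[1,2])/K[1,1]*d,d],-1); pt=pc@H[:3,:3].T+H[:3,3]
m=(d>0)&(np.abs(pt[...,1])<.012)&(pt[...,2]>.03)&(pt[...,2]<.14)&(im.max(2)<110); q=pt[m]; print(m.sum(),[np.percentile(q,k,axis=0).round(4) for k in (1,50,99)])
E
```

```text
now [ 0.3575 -0.1748  0.257 ] phi 1.73 t 38.5 F [ 0.2  0.5 -1.5] w 0.0072 q6 -1.33
  dp [2.0548 0.6911 0.1504] rot [ 5.271  0.47  -1.671] dp-after-rot [ 1.9101  1.0137 -0.2151]
5031 [array([-0.0319, -0.0113,  0.0311]), array([ 0.0109, -0.0001,  0.0473]), array([0.0387, 0.0113, 0.1111])]
```

View pics/w15.png

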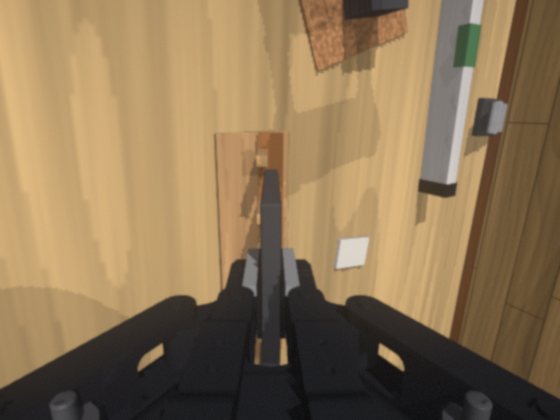

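The plaque is held, with its near edge visible at (270,170) and the empty bay beneath. I'll turn it upright and carry it beside the rack to look.

>>> {"method": "servo_tool", "body": {"moves": [{"dp": [0,0,0],"delta_rot": [0.88,0,0],"fingers": 0},{"dp": [0,0,0],"delta_rot": [0.88,0,0],"fingers": 0},{"dp": [0,0,0],"delta_rot": [0.88,0,0],"fingers": 0},{"dp": [0,0,0],"delta_rot": [0.88,0,0],"fingers": 0},{"dp": [0,0,0],"delta_rot": [0.88,0,0],"fingers": 0}]}}

```text
clock: 39.05
position: [0.3581, -0.174, 0.255]
ee_rot: [0.028, 0.695, 0.717, 0.03]
contact_force: [-1.3, -0.1, -1.4]
width: 0.0072
gripper_force: 40.7
```

>>> {"method": "servo_tool", "body": {"moves": [{"dp": [0,0,0],"delta_rot": [0.87,0,0],"fingers": 0},{"dp": [0.15,0.05,0],"delta_rot": [0,0,0],"fingers": 0},{"dp": [0.206,0.074,0],"delta_rot": [0,0,0],"fingers": 0},{"dp": [0.206,0.074,0],"delta_rot": [0,0,0],"fingers": 0},{"dp": [0.206,0.074,0],"delta_rot": [0,0,0],"fingers": 0}]}}

```text
clock: 39.55
position: [0.4079, -0.0173, 0.2547]
ee_rot: [-0.001, 0.696, 0.718, -0.0]
contact_force: [1.0, -0.1, -1.2]
width: 0.0073
gripper_force: 40.8
```

>>> {"method": "servo_tool", "body": {"moves": [{"dp": [0.206,0.074,0],"delta_rot": [0,0,0],"fingers": 0},{"dp": [0.206,0.074,0],"delta_rot": [0,0,0],"fingers": 0},{"dp": [0.206,0.074,0],"delta_rot": [0,0,0],"fingers": 0},{"dp": [0.206,0.074,0],"delta_rot": [0,0,0],"fingers": 0},{"dp": [0.206,0.074,0],"delta_rot": [0,0,0],"fingers": 0}]}}

```text
clock: 40.05
position: [0.4752, 0.1912, 0.2543]
ee_rot: [-0.001, 0.696, 0.718, -0.001]
contact_force: [0.0, -0.9, -0.2]
width: 0.0076
gripper_force: 40.8
```

>>> {"method": "servo_tool", "body": {"moves": [{"dp": [0.05,0.02,0],"delta_rot": [0,0,-0.85],"fingers": 0},{"dp": [0,0,0],"delta_rot": [0,0,-0.85],"fingers": 0},{"dp": [0,0,0],"delta_rot": [0,0,0],"fingers": 0},{"dp": [0,0,0],"delta_rot": [0,0,0],"fingers": 0},{"dp": [0,0,0],"delta_rot": [0,0,0],"fingers": 0}]}}

```text
clock: 40.55
position: [0.4789, 0.1985, 0.2559]
ee_rot: [-0.0, 0.633, 0.774, -0.0]
contact_force: [0.5, 0.1, -0.7]
width: 0.0072
gripper_force: 40.7
```

```bash
python3 - <<'E'
from h import *
plan([.48,.20,.257],11.5)
im,d,C=wshot("w16"); P=cloud(d,C)
m=(P[...,2]>.03)&(P[...,2]<.046)&(d>0)&(P[...,1]>.2)&(P[...,0]>.36)&(P[...,0]<.6)&(P[...,1]<.4)
n,l,s,c=cv2.connectedComponentsWithStats(m.astype(np.uint8))
for i in range(1,n):
    if s[i,4]<150: continue
    q=P[l==i]; r=cv2.minAreaRect((q[:,:2]*1000).astype(np.float32)); print(c[i].round(),s[i,4],"z",np.median(q[:,2]).round(4),np.round(r[0],1),np.round(r[1],1),round(r[2],1))
E
```

```text
now [0.4789 0.1985 0.2559] phi 11.38 t 40.55 F [ 0.5  0.1 -0.7] w 0.0072 q6 0.06
  dp [ 0.0062  0.0066 -0.0056] rot [-0.007  0.001 -0.02 ] dp-after-rot [ 0.0062  0.0066 -0.0056]
[208.  89.] 3045 z 0.0378 [411.1 271.9] [21.4 90. ] 11.6
[260.  89.] 5322 z 0.0378 [453.7 280.4] [38.1 90. ] 11.6
[323.  88.] 5342 z 0.0378 [504.6 291.1] [38.3 88.9] 11.5
[375.  88.] 3116 z 0.0376 [547.1 299.6] [21.7 89. ] 11.8
```

View pics/w16.png

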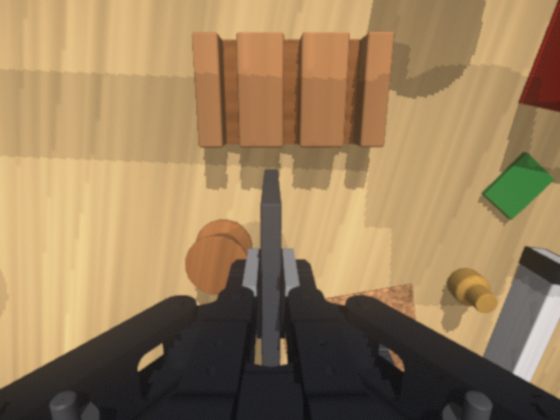

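The rack shows ribs at (208..375,89), and the fit gives centre (0.4791, 0.2858) and yaw 11.6°. I'll move over the far slot at (0.530, 0.296).

>>> {"method": "servo_tool", "body": {"moves": [{"dp": [0.143,0.116,0],"delta_rot": [0,0,-0.03],"fingers": 0},{"dp": [0.143,0.116,0],"delta_rot": [0,0,0],"fingers": 0},{"dp": [0.142,0.116,0],"delta_rot": [0,0,0],"fingers": 0},{"dp": [0,0,0.15],"delta_rot": [0,0,0],"fingers": 0},{"dp": [0,0,0.15],"delta_rot": [0,0,0],"fingers": 0}]}}

```text
clock: 41.1
position: [0.5315, 0.2974, 0.1969]
ee_rot: [0.001, 0.632, 0.775, 0.002]
contact_force: [0.0, -0.1, -1.2]
width: 0.0071
gripper_force: 40.8
```

>>> {"method": "servo_tool", "body": {"moves": [{"dp": [0,0,0],"delta_rot": [0,0,0],"fingers": 0},{"dp": [0,0,0],"delta_rot": [0,0,0],"fingers": 0},{"dp": [0,0,0],"delta_rot": [0,0,0],"fingers": 0},{"dp": [0,0,0],"delta_rot": [0,0,0],"fingers": 0}]}}

```text
clock: 41.5
position: [0.5313, 0.2966, 0.1989]
ee_rot: [0.001, 0.632, 0.775, 0.002]
contact_force: [0.4, 0.2, -1.4]
width: 0.0073
gripper_force: 40.7
```

```bash
cat >> h.py <<'E'
SL=dict(lo=[.4282,.2753],mid=[.4791,.2858],hi=[.5300,.2962])
E
python3 - <<'E'
from h import *
plan(SL["hi"]+[.133],11.6)
E
```

```text
now [0.5313 0.2966 0.1989] phi 11.6 t 41.5 F [ 0.4  0.2 -1.4] w 0.0073 q6 0.19
  dp [-0.0008 -0.0081  0.3293] rot [ 0.047 -0.007 -0.001] dp-after-rot [-0.0005 -0.0066  0.3294]
```

>>> {"method": "servo_tool", "body": {"moves": [{"dp": [0,-0.007,0.06],"delta_rot": [0,0,0],"fingers": 0},{"dp": [0,0,0.08],"delta_rot": [0,0,0],"fingers": 0},{"dp": [0,0,0.08],"delta_rot": [0,0,0],"fingers": 0},{"dp": [0,0,0.06],"delta_rot": [0,0,0],"fingers": 0},{"dp": [0,0,0.04],"delta_rot": [0,0,0],"fingers": 0}]}}

```text
clock: 42.0
position: [0.5286, 0.296, 0.1317]
ee_rot: [0.0, 0.632, 0.775, -0.0]
contact_force: [0.5, -1.4, -1.6]
width: 0.0075
gripper_force: 40.8
```

>>> {"method": "servo_tool", "body": {"moves": [{"dp": [0,0,0],"delta_rot": [0,0,0],"fingers": 0},{"dp": [0,0,0],"delta_rot": [0,0,0],"fingers": 0},{"dp": [0,0,0],"delta_rot": [0,0,0],"fingers": 0}]}}

```text
clock: 42.3
position: [0.5292, 0.2963, 0.1332]
ee_rot: [0.001, 0.632, 0.775, 0.001]
contact_force: [-0.3, 1.0, -0.9]
width: 0.0072
gripper_force: 40.7
```

```bash
python3 - <<'E'
from h import *
plan(SL["hi"]+[.131],11.6); print(readout.get_state()["moment"])
E
```

```text
now [0.5292 0.2963 0.1332] phi 11.63 t 42.3 F [-0.3  1.  -0.9] w 0.0072 q6 0.19
  dp [-0.0011  0.0038  0.0112] rot [ 0.017 -0.     0.005] dp-after-rot [-0.0011  0.0038  0.0112]
[-0.01401739  0.00480222  0.04449754]
```

>>> {"method": "servo_tool", "body": {"moves": [{"dp": [0,0.003,0.008],"delta_rot": [0,0,0],"fingers": 0},{"dp": [0,0,0],"delta_rot": [0,0,0],"fingers": 0},{"dp": [0,0,0],"delta_rot": [0,0,0],"fingers": 0.15},{"dp": [0,0,0],"delta_rot": [0,0,0],"fingers": 0.3},{"dp": [0,0,0],"delta_rot": [0,0,0],"fingers": 0.3}]}}

```text
clock: 42.8
position: [0.5297, 0.2964, 0.1315]
ee_rot: [0.0, 0.632, 0.775, 0.001]
contact_force: [-0.1, 0.2, -0.6]
width: 0.0259
gripper_force: 0.0
```

>>> {"method": "servo_tool", "body": {"moves": [{"dp": [0,0,-0.1],"delta_rot": [0,0,0],"fingers": 0.3},{"dp": [0,0,-0.2],"delta_rot": [0,0,0],"fingers": 0.3},{"dp": [0,0,-0.2],"delta_rot": [0,0,0],"fingers": 0.3},{"dp": [0,0,-0.2],"delta_rot": [0,0,0],"fingers": 0.3},{"dp": [0,0,0],"delta_rot": [0,0,0],"fingers": 0.6}]}}

```text
clock: 43.3
position: [0.5321, 0.2975, 0.278]
ee_rot: [0.003, 0.632, 0.775, 0.006]
contact_force: [0.6, 0.7, 0.9]
width: 0.0389
gripper_force: 0.0
```

```bash
python3 - <<'E'
from h import *
p=gp("B",.08); p[2]+=.04; print(p); plan(p,1.8)
im,d,C=wshot("w17"); P=cloud(d,C)
m=(im.max(2)<110)&(P[...,2]>.075)&(P[...,2]<.095)&(np.hypot(P[...,0]-.53,P[...,1]-.296)<.06)
q=P[m]; print(m.sum(),"topz",np.median(q[:,2]).round(4),[np.round(x,1) for x in cv2.minAreaRect((q[:,:2]*1000).astype(np.float32))])
E
```

```text
[ 0.39619511 -0.26429898  0.23759013]
now [0.5321 0.2975 0.278 ] phi 11.63 t 43.3 F [0.6 0.7 0.9] w 0.0389 q6 0.19
  dp [-2.6145 -1.2348  0.1787] rot [ 0.137 -0.036  1.717] dp-after-rot [-2.786  -0.7675  0.2022]
815 topz 0.0839 [array([529.9, 297.4]), array([ 7.6, 75. ]), np.float64(11.2)]
```

Plaque A stands fully down, with its top at 83.9 mm and centred in the slot. On to plaque B.

>>> {"method": "servo_tool", "body": {"moves": [{"dp": [-0.201,-0.095,0],"delta_rot": [0,0,0],"fingers": 0.6},{"dp": [-0.201,-0.095,0],"delta_rot": [0,0,0],"fingers": 0.6},{"dp": [-0.201,-0.095,0],"delta_rot": [0,0,0],"fingers": 0.6},{"dp": [-0.201,-0.095,0],"delta_rot": [0,0,0],"fingers": 0.6},{"dp": [-0.201,-0.095,0],"delta_rot": [0,0,0],"fingers": 0.6}]}}

```text
clock: 43.85
position: [0.4755, 0.0788, 0.2698]
ee_rot: [-0.0, 0.632, 0.775, -0.0]
contact_force: [-0.4, -0.1, 0.3]
width: 0.0516
gripper_force: 0.0
```

>>> {"method": "servo_tool", "body": {"moves": [{"dp": [-0.201,-0.095,0],"delta_rot": [0,0,0],"fingers": 0.6},{"dp": [-0.201,-0.095,0],"delta_rot": [0,0,0],"fingers": 0.6},{"dp": [-0.201,-0.095,0],"delta_rot": [0,0,0],"fingers": 0.6},{"dp": [-0.201,-0.095,0],"delta_rot": [0,0,0],"fingers": 0.6},{"dp": [-0.201,-0.095,0],"delta_rot": [0,0,0],"fingers": 0.6}]}}

```text
clock: 44.35
position: [0.423, -0.137, 0.27]
ee_rot: [-0.001, 0.632, 0.775, 0.0]
contact_force: [-0.1, 0.3, 0.3]
width: 0.0511
gripper_force: 0.0
```

>>> {"method": "servo_tool", "body": {"moves": [{"dp": [-0.201,-0.095,0.06],"delta_rot": [0,0,0],"fingers": 0.6},{"dp": [-0.201,-0.095,0.06],"delta_rot": [0,0,0],"fingers": 0.6},{"dp": [-0.201,-0.095,0.06],"delta_rot": [0,0,0],"fingers": 0.6},{"dp": [0,0,0],"delta_rot": [0,0,0.86],"fingers": 0.6},{"dp": [0,0,0],"delta_rot": [0,0,0.86],"fingers": 0.6}]}}

```text
clock: 44.85
position: [0.3916, -0.2663, 0.2331]
ee_rot: [-0.002, 0.699, 0.716, 0.0]
contact_force: [-0.1, 0.6, 0.2]
width: 0.0512
gripper_force: 0.0
```

>>> {"method": "servo_tool", "body": {"moves": [{"dp": [0,0,0],"delta_rot": [-0.88,0,0],"fingers": 0.6},{"dp": [0,0,0],"delta_rot": [-0.88,0,0],"fingers": 0.6},{"dp": [0,0,0],"delta_rot": [-0.88,0,0],"fingers": 0.6},{"dp": [0,0,0],"delta_rot": [-0.88,0,0],"fingers": 0.6},{"dp": [0,0,0],"delta_rot": [-0.88,0,0],"fingers": 0.6}]}}

```text
clock: 45.35
position: [0.3924, -0.2647, 0.2341]
ee_rot: [0.153, 0.679, 0.7, 0.158]
contact_force: [0.3, 0.3, 0.2]
width: 0.0513
gripper_force: 0.0
```

>>> {"method": "servo_tool", "body": {"moves": [{"dp": [0,0,0],"delta_rot": [-0.87,0,0],"fingers": 0.6},{"dp": [0,0,0],"delta_rot": [0,0,0],"fingers": 0.6},{"dp": [0,0,0],"delta_rot": [0,0,0],"fingers": 0.6},{"dp": [0,0,0],"delta_rot": [0,0,0],"fingers": 0.6}]}}

```text
clock: 45.75
position: [0.3932, -0.2655, 0.235]
ee_rot: [0.181, 0.672, 0.693, 0.187]
contact_force: [-0.6, 0.2, -0.0]
width: 0.0513
gripper_force: 0.0
```

```bash
python3 - <<'E'
from h import *
plan(gp("B",.03),0,R2=RG)
E
```

```text
now [ 0.3932 -0.2655  0.235 ] phi 1.81 t 45.75 F [-0.6  0.2 -0. ] w 0.0513 q6 -1.45
  dp [ 0.0054 -0.0811  0.4193] rot [-0.002 -0.015  0.028] dp-after-rot [ 0.0058 -0.0813  0.4193]
```

>>> {"method": "servo_tool", "body": {"moves": [{"dp": [0.005,-0.083,0.05],"delta_rot": [0,0,0],"fingers": 0.6},{"dp": [0,0,0.14],"delta_rot": [0,0,0],"fingers": 0.6},{"dp": [0,0,0.17],"delta_rot": [0,0,0],"fingers": 0.6},{"dp": [0,0,0.12],"delta_rot": [0,0,0],"fingers": 0.6},{"dp": [0,0,0.06],"delta_rot": [0,0,0],"fingers": 0.6}]}}

```text
clock: 46.25
position: [0.4342, -0.2624, 0.1317]
ee_rot: [0.18, 0.671, 0.694, 0.187]
contact_force: [-0.2, -0.1, -0.5]
width: 0.0512
gripper_force: 0.0
```

>>> {"method": "servo_tool", "body": {"moves": [{"dp": [0,0,0.03],"delta_rot": [0,0,0],"fingers": 0.6},{"dp": [0,0,0],"delta_rot": [0,0,0],"fingers": 0.6},{"dp": [0,0,0],"delta_rot": [0,0,0],"fingers": 0.4},{"dp": [0,0,0],"delta_rot": [0,0,0],"fingers": 0.2},{"dp": [0,0,0],"delta_rot": [0,0,0],"fingers": 0.05}], "force": 40}}

```text
clock: 46.75
position: [0.436, -0.2634, 0.129]
ee_rot: [0.182, 0.672, 0.693, 0.187]
contact_force: [-0.0, -0.2, 2.4]
width: 0.0079
gripper_force: 2.4
```

>>> {"method": "servo_tool", "body": {"moves": [{"dp": [0,0,0],"delta_rot": [0,0,0],"fingers": 0.0},{"dp": [0,0,0],"delta_rot": [0,0,0],"fingers": 0.0},{"dp": [0,0,0],"delta_rot": [0,0,0],"fingers": 0.0},{"dp": [0,0,0],"delta_rot": [0,0,0],"fingers": 0.0}]}}

```text
clock: 47.15
position: [0.436, -0.2634, 0.1291]
ee_rot: [0.182, 0.672, 0.693, 0.187]
contact_force: [-3.0, 1.1, 6.1]
width: 0.0072
gripper_force: 40.8
```

```bash
python3 - <<'E'
from h import *
plan(gp("B",0),0,R2=RG)
E
```

```text
now [ 0.436  -0.2634  0.1291] phi 1.78 t 47.15 F [-3.   1.1  6.1] w 0.0072 q6 -1.71
  dp [ 0.0011 -0.0001  0.0039] rot [ 0.023 -0.001  0.023] dp-after-rot [ 0.0011 -0.0001  0.0039]
```

>>> {"method": "servo_tool", "body": {"moves": [{"dp": [0,0,-0.05],"delta_rot": [0,0,0],"fingers": 0.0},{"dp": [0,0,-0.15],"delta_rot": [0,0,0],"fingers": 0.0},{"dp": [0,0,-0.2],"delta_rot": [0,0,0],"fingers": 0.0},{"dp": [0,0,-0.2],"delta_rot": [0,0,0],"fingers": 0.0},{"dp": [0,0,-0.15],"delta_rot": [0,0,0],"fingers": 0.0}]}}

```text
clock: 47.65
position: [0.3593, -0.2653, 0.2595]
ee_rot: [0.182, 0.672, 0.693, 0.187]
contact_force: [-0.6, -1.0, -0.5]
width: 0.0071
gripper_force: 40.3
```

>>> {"method": "servo_tool", "body": {"moves": [{"dp": [0,0,0],"delta_rot": [0.88,0,0],"fingers": 0},{"dp": [0,0,0],"delta_rot": [0.88,0,0],"fingers": 0},{"dp": [0,0,0],"delta_rot": [0.88,0,0],"fingers": 0},{"dp": [0,0,0],"delta_rot": [0.88,0,0],"fingers": 0},{"dp": [0,0,0],"delta_rot": [0.88,0,0],"fingers": 0}]}}

```text
clock: 48.15
position: [0.36, -0.2653, 0.258]
ee_rot: [0.03, 0.696, 0.717, 0.03]
contact_force: [0.7, 0.0, -1.1]
width: 0.0072
gripper_force: 40.2
```

>>> {"method": "servo_tool", "body": {"moves": [{"dp": [0,0,0],"delta_rot": [0.87,0,0],"fingers": 0},{"dp": [0.21,0.052,0],"delta_rot": [0,0,0],"fingers": 0},{"dp": [0.21,0.052,0],"delta_rot": [0,0,0],"fingers": 0},{"dp": [0.21,0.052,0],"delta_rot": [0,0,0],"fingers": 0},{"dp": [0.21,0.052,0],"delta_rot": [0,0,0],"fingers": 0}]}}

```text
clock: 48.65
position: [0.3965, -0.0946, 0.2576]
ee_rot: [0.0, 0.696, 0.718, 0.0]
contact_force: [0.8, -0.0, -1.1]
width: 0.0068
gripper_force: 40.3
```

>>> {"method": "servo_tool", "body": {"moves": [{"dp": [0.21,0.052,0],"delta_rot": [0,0,0],"fingers": 0},{"dp": [0.21,0.052,0],"delta_rot": [0,0,0],"fingers": 0},{"dp": [0.21,0.052,0],"delta_rot": [0,0,0],"fingers": 0},{"dp": [0.21,0.052,0],"delta_rot": [0,0,0],"fingers": 0},{"dp": [0.21,0.052,0],"delta_rot": [0,0,0],"fingers": 0}]}}

```text
clock: 49.15
position: [0.4419, 0.117, 0.2578]
ee_rot: [0.0, 0.696, 0.718, 0.0]
contact_force: [0.7, -0.5, -0.9]
width: 0.0071
gripper_force: 40.3
```

>>> {"method": "servo_tool", "body": {"moves": [{"dp": [0.21,0.052,0],"delta_rot": [0,0,0],"fingers": 0},{"dp": [0.21,0.052,0],"delta_rot": [0,0,0],"fingers": 0},{"dp": [0.21,0.052,0],"delta_rot": [0,0,0],"fingers": 0},{"dp": [0.21,0.052,0],"delta_rot": [0,0,0],"fingers": 0},{"dp": [0,0,0],"delta_rot": [0,0,-0.86],"fingers": 0}]}}

```text
clock: 49.65
position: [0.4796, 0.2893, 0.2575]
ee_rot: [-0.0, 0.662, 0.749, 0.002]
contact_force: [-1.1, -0.7, -1.3]
width: 0.0073
gripper_force: 40.3
```

>>> {"method": "servo_tool", "body": {"moves": [{"dp": [0,0,0],"delta_rot": [0,0,-0.85],"fingers": 0},{"dp": [0,0,0],"delta_rot": [0,0,0],"fingers": 0},{"dp": [0,0,0],"delta_rot": [0,0,0],"fingers": 0},{"dp": [0,0,0],"delta_rot": [0,0,0],"fingers": 0}]}}

```text
clock: 50.05
position: [0.4786, 0.2841, 0.2579]
ee_rot: [0.0, 0.633, 0.774, 0.0]
contact_force: [0.7, 0.5, -1.8]
width: 0.0074
gripper_force: 40.3
```

```bash
python3 - <<'E'
from h import *
plan(SL["mid"]+[.133],11.6)
E
```

```text
now [0.4786 0.2841 0.2579] phi 11.47 t 50.05 F [ 0.7  0.5 -1.8] w 0.0074 q6 0.21
  dp [0.0077 0.0037 0.6247] rot [ 0.009  0.002 -0.022] dp-after-rot [0.0076 0.0042 0.6247]
```

>>> {"method": "servo_tool", "body": {"moves": [{"dp": [0.008,0.004,0.1],"delta_rot": [0,0,-0.02],"fingers": 0},{"dp": [0,0,0.15],"delta_rot": [0,0,0],"fingers": 0},{"dp": [0,0,0.06],"delta_rot": [0,0,0],"fingers": 0},{"dp": [0,0,0],"delta_rot": [0,0,0],"fingers": 0},{"dp": [0,0,0],"delta_rot": [0,0,0],"fingers": 0}]}}

```text
clock: 50.55
position: [0.4797, 0.2863, 0.1966]
ee_rot: [0.001, 0.632, 0.775, 0.001]
contact_force: [-0.2, -0.0, -1.0]
width: 0.0073
gripper_force: 40.2
```

>>> {"method": "servo_tool", "body": {"moves": [{"dp": [0,0,0],"delta_rot": [0,0,0],"fingers": 0},{"dp": [0,0,0],"delta_rot": [0,0,0],"fingers": 0}]}}

```text
clock: 50.75
position: [0.4798, 0.2866, 0.1973]
ee_rot: [0.001, 0.631, 0.775, 0.002]
contact_force: [0.2, -0.2, -1.4]
width: 0.0074
gripper_force: 40.2
```

```bash
python3 - <<'E'
from h import *
plan(SL["mid"]+[.133],11.6)
E
```

```text
now [0.4798 0.2866 0.1973] phi 11.68 t 50.75 F [ 0.2 -0.2 -1.4] w 0.0074 q6 0.21
  dp [-0.0031 -0.0055  0.3213] rot [ 0.035 -0.005  0.014] dp-after-rot [-0.0029 -0.0044  0.3214]
```

>>> {"method": "servo_tool", "body": {"moves": [{"dp": [-0.003,-0.003,0.06],"delta_rot": [0,0,0],"fingers": 0},{"dp": [0,0,0.08],"delta_rot": [0,0,0],"fingers": 0},{"dp": [0,0,0.08],"delta_rot": [0,0,0],"fingers": 0},{"dp": [0,0,0.06],"delta_rot": [0,0,0],"fingers": 0},{"dp": [0,0,0.04],"delta_rot": [0,0,0],"fingers": 0}]}}

```text
clock: 51.25
position: [0.4787, 0.2854, 0.1315]
ee_rot: [0.0, 0.631, 0.775, -0.0]
contact_force: [-2.5, -3.8, 55.0]
width: 0.0071
gripper_force: 49.1
```

>>> {"method": "servo_tool", "body": {"moves": [{"dp": [0,0,0.01],"delta_rot": [0,0,0],"fingers": 0},{"dp": [0,0,0],"delta_rot": [0,0,0],"fingers": 0},{"dp": [0,0,0],"delta_rot": [0,0,0],"fingers": 0},{"dp": [0,0,0],"delta_rot": [0,0,0],"fingers": 0}]}}

```text
clock: 51.65
position: [0.4788, 0.2854, 0.1316]
ee_rot: [0.001, 0.631, 0.776, 0.001]
contact_force: [-2.5, -2.9, 10.8]
width: 0.0069
gripper_force: 42.4
```

>>> {"method": "servo_tool", "body": {"moves": [{"dp": [0,0,0],"delta_rot": [0,0,0],"fingers": 0.15},{"dp": [0,0,0],"delta_rot": [0,0,0],"fingers": 0.3},{"dp": [0,0,0],"delta_rot": [0,0,0],"fingers": 0.3},{"dp": [0,0,-0.1],"delta_rot": [0,0,0],"fingers": 0.3},{"dp": [0,0,-0.2],"delta_rot": [0,0,0],"fingers": 0.3}]}}

```text
clock: 52.15
position: [0.4769, 0.2848, 0.1874]
ee_rot: [-0.001, 0.631, 0.775, -0.003]
contact_force: [1.1, -0.3, 0.2]
width: 0.0257
gripper_force: 0.0
```

>>> {"method": "servo_tool", "body": {"moves": [{"dp": [0,0,-0.2],"delta_rot": [0,0,0],"fingers": 0.3},{"dp": [0,0,-0.2],"delta_rot": [0,0,0],"fingers": 0.3},{"dp": [0,0,0],"delta_rot": [0,0,0],"fingers": 0.6},{"dp": [0,0,0],"delta_rot": [0,0,0],"fingers": 0.6}]}}

```text
clock: 52.55
position: [0.4789, 0.2857, 0.2707]
ee_rot: [0.001, 0.631, 0.775, 0.001]
contact_force: [-0.3, 0.3, -0.7]
width: 0.0509
gripper_force: 0.0
```

```bash
cat >> h.py <<'E'
def slots(im,d,C):
    P=cloud(d,C)
    for k,(x,y) in SL.items():
        m=(im.max(2)<110)&(P[...,2]>.075)&(P[...,2]<.1)&(np.abs((P[...,0]-x)*.98+(P[...,1]-y)*.2)<.02)&(np.abs(P[...,1]-y)<.07)
        q=P[m]
        if m.sum()>100: print(k,m.sum(),"topz",np.median(q[:,2]).round(4),[np.round(x,1) for x in cv2.minAreaRect((q[:,:2]*1000).astype(np.float32))])
E
python3 - <<'E'
from h import *
p=gp("C",.08); p[2]+=.04; print(p); plan(p,1.8)
im,d,C=wshot("w18"); slots(im,d,C)
E
```

```text
[ 0.39869511 -0.35869898  0.23749013]
now [0.4789 0.2857 0.2707] phi 11.69 t 52.55 F [-0.3  0.3 -0.7] w 0.0509 q6 0.21
  dp [-3.0741 -1.0461  0.1616] rot [ 0.031 -0.006  1.726] dp-after-rot [-3.208  -0.5021  0.166 ]
mid 860 topz 0.084 [array([478.7, 286. ]), array([ 7.4, 74.8]), np.float64(11.7)]
hi 949 topz 0.0838 [array([529.1, 296.9]), array([ 7.2, 75.4]), np.float64(11.8)]
```

Plaque B is down, but landing peaked at 55 N, so the last one will go slower.

>>> {"method": "servo_tool", "body": {"moves": [{"dp": [-0.205,-0.07,0],"delta_rot": [0,0,0],"fingers": 0.6},{"dp": [-0.205,-0.07,0],"delta_rot": [0,0,0],"fingers": 0.6},{"dp": [-0.205,-0.07,0],"delta_rot": [0,0,0],"fingers": 0.6},{"dp": [-0.205,-0.07,0],"delta_rot": [0,0,0],"fingers": 0.6},{"dp": [-0.205,-0.07,0],"delta_rot": [0,0,0],"fingers": 0.6}]}}

```text
clock: 53.1
position: [0.4502, 0.0692, 0.2679]
ee_rot: [-0.001, 0.631, 0.776, -0.001]
contact_force: [0.5, -0.1, 0.1]
width: 0.0511
gripper_force: 0.0
```

>>> {"method": "servo_tool", "body": {"moves": [{"dp": [-0.205,-0.07,0],"delta_rot": [0,0,0],"fingers": 0.6},{"dp": [-0.205,-0.07,0],"delta_rot": [0,0,0],"fingers": 0.6},{"dp": [-0.205,-0.07,0],"delta_rot": [0,0,0],"fingers": 0.6},{"dp": [-0.205,-0.07,0],"delta_rot": [0,0,0],"fingers": 0.6},{"dp": [-0.205,-0.07,0],"delta_rot": [0,0,0],"fingers": 0.6}]}}

```text
clock: 53.6
position: [0.4232, -0.1455, 0.2679]
ee_rot: [-0.002, 0.631, 0.775, 0.0]
contact_force: [0.7, 0.1, 0.3]
width: 0.0511
gripper_force: 0.0
```

>>> {"method": "servo_tool", "body": {"moves": [{"dp": [-0.205,-0.07,0],"delta_rot": [0,0,0],"fingers": 0.6},{"dp": [-0.205,-0.07,0],"delta_rot": [0,0,0],"fingers": 0.6},{"dp": [-0.205,-0.07,0.05],"delta_rot": [0,0,0],"fingers": 0.6},{"dp": [-0.205,-0.07,0.05],"delta_rot": [0,0,0],"fingers": 0.6},{"dp": [-0.204,-0.066,0.05],"delta_rot": [0,0,0],"fingers": 0.6}]}}

```text
clock: 54.1
position: [0.3971, -0.3599, 0.2373]
ee_rot: [-0.002, 0.632, 0.775, 0.001]
contact_force: [0.9, 0.2, 0.8]
width: 0.0514
gripper_force: 0.0
```

>>> {"method": "servo_tool", "body": {"moves": [{"dp": [0,0,0],"delta_rot": [0,0,0.86],"fingers": 0.6},{"dp": [0,0,0],"delta_rot": [0,0,0.86],"fingers": 0.6},{"dp": [0,0,0],"delta_rot": [-0.88,0,0],"fingers": 0.6},{"dp": [0,0,0],"delta_rot": [-0.88,0,0],"fingers": 0.6},{"dp": [0,0,0],"delta_rot": [-0.88,0,0],"fingers": 0.6}]}}

```text
clock: 54.6
position: [0.3979, -0.358, 0.2376]
ee_rot: [0.091, 0.69, 0.712, 0.096]
contact_force: [1.0, 0.1, 0.7]
width: 0.0511
gripper_force: 0.0
```

>>> {"method": "servo_tool", "body": {"moves": [{"dp": [0,0,0],"delta_rot": [-0.88,0,0],"fingers": 0.6},{"dp": [0,0,0],"delta_rot": [-0.88,0,0],"fingers": 0.6},{"dp": [0,0,0],"delta_rot": [-0.87,0,0],"fingers": 0.6},{"dp": [0,0,0],"delta_rot": [0,0,0],"fingers": 0.6},{"dp": [0,0,0],"delta_rot": [0,0,0],"fingers": 0.6}]}}

```text
clock: 55.1
position: [0.3976, -0.3585, 0.2383]
ee_rot: [0.18, 0.673, 0.693, 0.187]
contact_force: [0.6, 2.0, -0.2]
width: 0.0511
gripper_force: 0.0
```

>>> {"method": "servo_tool", "body": {"moves": [{"dp": [0,0,0],"delta_rot": [0,0,0],"fingers": 0.6},{"dp": [0,0,0],"delta_rot": [0,0,0],"fingers": 0.6}]}}

```text
clock: 55.3
position: [0.3989, -0.3589, 0.2398]
ee_rot: [0.181, 0.671, 0.694, 0.187]
contact_force: [-0.6, 0.7, -1.0]
width: 0.0513
gripper_force: 0.0
```

```bash
python3 - <<'E'
from h import *
plan(gp("C",.0),0,R2=RG)
E
```

```text
now [ 0.3989 -0.3589  0.2398] phi 1.91 t 55.3 F [-0.6  0.7 -1. ] w 0.0513 q6 -1.51
  dp [ 1.000e-04 -1.078e-01  5.824e-01] rot [ 0.003 -0.022  0.042] dp-after-rot [ 0.0009 -0.1076  0.5824]
```

>>> {"method": "servo_tool", "body": {"moves": [{"dp": [0,-0.109,0.05],"delta_rot": [0,0,0.04],"fingers": 0.6},{"dp": [0,0,0.15],"delta_rot": [0,0,0],"fingers": 0.6},{"dp": [0,0,0.17],"delta_rot": [0,0,0],"fingers": 0.6},{"dp": [0,0,0.12],"delta_rot": [0,0,0],"fingers": 0.6},{"dp": [0,0,0.06],"delta_rot": [0,0,0],"fingers": 0.6}]}}

```text
clock: 55.8
position: [0.4358, -0.3568, 0.1321]
ee_rot: [0.18, 0.673, 0.693, 0.188]
contact_force: [0.4, 0.6, 0.5]
width: 0.0515
gripper_force: 0.0
```

>>> {"method": "servo_tool", "body": {"moves": [{"dp": [0,0,0.032],"delta_rot": [0,0,0],"fingers": 0.6},{"dp": [0,0,0],"delta_rot": [0,0,0],"fingers": 0.6},{"dp": [0,0,0],"delta_rot": [0,0,0],"fingers": 0.4},{"dp": [0,0,0],"delta_rot": [0,0,0],"fingers": 0.2},{"dp": [0,0,0],"delta_rot": [0,0,0],"fingers": 0.05}], "force": 40}}

```text
clock: 56.3
position: [0.4381, -0.358, 0.1292]
ee_rot: [0.182, 0.673, 0.692, 0.188]
contact_force: [2.3, -1.1, 8.9]
width: 0.0079
gripper_force: 4.8
```

>>> {"method": "servo_tool", "body": {"moves": [{"dp": [0,0,0],"delta_rot": [0,0,0],"fingers": 0.0},{"dp": [0,0,0],"delta_rot": [0,0,0],"fingers": 0.0},{"dp": [0,0,0],"delta_rot": [0,0,0],"fingers": 0.0},{"dp": [0,0,0],"delta_rot": [0,0,0],"fingers": 0.0}]}}

```text
clock: 56.7
position: [0.4383, -0.3581, 0.1294]
ee_rot: [0.182, 0.673, 0.692, 0.188]
contact_force: [-3.1, 1.5, 6.1]
width: 0.0072
gripper_force: 41.5
```

```bash
python3 - <<'E'
from h import *
plan(gp("C",0),0,R2=RG)
E
```

```text
now [ 0.4383 -0.3581  0.1294] phi 1.58 t 56.7 F [-3.1  1.5  6.1] w 0.0072 q6 -1.71
  dp [0.0026 0.0002 0.0063] rot [ 0.024 -0.003 -0.006] dp-after-rot [0.0026 0.0002 0.0063]
```

>>> {"method": "servo_tool", "body": {"moves": [{"dp": [0,0,-0.05],"delta_rot": [0,0,0],"fingers": 0.0},{"dp": [0,0,-0.15],"delta_rot": [0,0,0],"fingers": 0.0},{"dp": [0,0,-0.2],"delta_rot": [0,0,0],"fingers": 0.0},{"dp": [0,0,-0.2],"delta_rot": [0,0,0],"fingers": 0.0},{"dp": [0,0,-0.15],"delta_rot": [0,0,0],"fingers": 0.0}]}}

```text
clock: 57.2
position: [0.3613, -0.3598, 0.2595]
ee_rot: [0.181, 0.673, 0.692, 0.187]
contact_force: [-0.2, -0.1, -1.9]
width: 0.0069
gripper_force: 40.6
```

>>> {"method": "servo_tool", "body": {"moves": [{"dp": [0,0,0],"delta_rot": [0.88,0,0],"fingers": 0},{"dp": [0,0,0],"delta_rot": [0.88,0,0],"fingers": 0},{"dp": [0,0,0],"delta_rot": [0.88,0,0],"fingers": 0},{"dp": [0,0,0],"delta_rot": [0.88,0,0],"fingers": 0},{"dp": [0,0,0],"delta_rot": [0.88,0,0],"fingers": 0}]}}

```text
clock: 57.7
position: [0.3618, -0.3598, 0.258]
ee_rot: [0.029, 0.697, 0.716, 0.03]
contact_force: [0.2, 0.9, -1.2]
width: 0.007
gripper_force: 40.6
```

>>> {"method": "servo_tool", "body": {"moves": [{"dp": [0,0,0],"delta_rot": [0.87,0,0],"fingers": 0},{"dp": [0.21,0.027,0],"delta_rot": [0,0,0],"fingers": 0},{"dp": [0.21,0.027,0],"delta_rot": [0,0,0],"fingers": 0},{"dp": [0.21,0.027,0],"delta_rot": [0,0,0],"fingers": 0},{"dp": [0.21,0.027,0],"delta_rot": [0,0,0],"fingers": 0}]}}

```text
clock: 58.2
position: [0.3787, -0.1898, 0.2579]
ee_rot: [-0.001, 0.697, 0.717, 0.001]
contact_force: [1.5, 0.1, -2.2]
width: 0.007
gripper_force: 40.6
```

>>> {"method": "servo_tool", "body": {"moves": [{"dp": [0.21,0.027,0],"delta_rot": [0,0,0],"fingers": 0},{"dp": [0.21,0.027,0],"delta_rot": [0,0,0],"fingers": 0},{"dp": [0.21,0.027,0],"delta_rot": [0,0,0],"fingers": 0},{"dp": [0.21,0.027,0],"delta_rot": [0,0,0],"fingers": 0},{"dp": [0.21,0.027,0],"delta_rot": [0,0,0],"fingers": 0}]}}

```text
clock: 58.7
position: [0.3996, 0.0207, 0.2587]
ee_rot: [-0.0, 0.697, 0.717, 0.001]
contact_force: [0.0, 0.4, -1.8]
width: 0.0073
gripper_force: 40.6
```

>>> {"method": "servo_tool", "body": {"moves": [{"dp": [0.21,0.027,0],"delta_rot": [0,0,0],"fingers": 0},{"dp": [0.21,0.027,0],"delta_rot": [0,0,0],"fingers": 0},{"dp": [0.21,0.027,0],"delta_rot": [0,0,0],"fingers": 0},{"dp": [0.21,0.027,0],"delta_rot": [0,0,0],"fingers": 0},{"dp": [0.21,0.027,0],"delta_rot": [0,0,0],"fingers": 0}]}}

```text
clock: 59.2
position: [0.4208, 0.2313, 0.2591]
ee_rot: [-0.0, 0.697, 0.717, 0.001]
contact_force: [1.1, -0.1, -2.1]
width: 0.0072
gripper_force: 40.6
```

>>> {"method": "servo_tool", "body": {"moves": [{"dp": [0.21,0.027,0],"delta_rot": [0,0,0],"fingers": 0},{"dp": [0,0,0],"delta_rot": [0,0,-0.87],"fingers": 0},{"dp": [0,0,0],"delta_rot": [0,0,-0.87],"fingers": 0},{"dp": [0,0,0],"delta_rot": [0,0,0],"fingers": 0},{"dp": [0,0,0],"delta_rot": [0,0,0],"fingers": 0}]}}

```text
clock: 59.7
position: [0.4253, 0.2716, 0.259]
ee_rot: [-0.0, 0.633, 0.774, 0.001]
contact_force: [-0.2, -0.5, -1.4]
width: 0.0069
gripper_force: 40.6
```

>>> {"method": "servo_tool", "body": {"moves": [{"dp": [0,0,0],"delta_rot": [0,0,0],"fingers": 0}]}}

```text
clock: 59.8
position: [0.4255, 0.2716, 0.2593]
ee_rot: [-0.0, 0.633, 0.774, 0.001]
contact_force: [0.5, -0.1, -1.9]
width: 0.0074
gripper_force: 40.6
```

```bash
python3 - <<'E'
from h import *
plan(SL["lo"]+[.133],11.6)
E
```

```text
now [0.4255 0.2716 0.2593] phi 11.49 t 59.8 F [ 0.5 -0.1 -1.9] w 0.0074 q6 0.23
  dp [0.0145 0.0161 0.6313] rot [ 0.012 -0.017 -0.019] dp-after-rot [0.0156 0.0169 0.6313]
```

>>> {"method": "servo_tool", "body": {"moves": [{"dp": [0.013,0.017,0.1],"delta_rot": [0,0,-0.02],"fingers": 0},{"dp": [0,0,0.15],"delta_rot": [0,0,0],"fingers": 0},{"dp": [0,0,0.06],"delta_rot": [0,0,0],"fingers": 0},{"dp": [0,0,0],"delta_rot": [0,0,0],"fingers": 0},{"dp": [0,0,0],"delta_rot": [0,0,0],"fingers": 0}]}}

```text
clock: 60.3
position: [0.4289, 0.2754, 0.1979]
ee_rot: [-0.0, 0.631, 0.775, 0.001]
contact_force: [0.7, 0.0, -0.1]
width: 0.0073
gripper_force: 40.6
```

>>> {"method": "servo_tool", "body": {"moves": [{"dp": [0,0,0],"delta_rot": [0,0,0],"fingers": 0},{"dp": [0,0,0],"delta_rot": [0,0,0],"fingers": 0}]}}

```text
clock: 60.5
position: [0.4291, 0.2757, 0.1985]
ee_rot: [0.0, 0.631, 0.776, 0.002]
contact_force: [-0.2, -0.8, -1.9]
width: 0.0072
gripper_force: 40.6
```

```bash
python3 - <<'E'
from h import *
plan(SL["lo"]+[.133],11.6)
E
```

```text
now [0.4291 0.2757 0.1985] phi 11.71 t 60.5 F [-0.2 -0.8 -1.9] w 0.0072 q6 0.23
  dp [-0.0017 -0.0063  0.3274] rot [ 0.038 -0.025  0.019] dp-after-rot [-0.0009 -0.005   0.3274]
```

>>> {"method": "servo_tool", "body": {"moves": [{"dp": [-0.001,-0.003,0.06],"delta_rot": [0,0,0],"fingers": 0},{"dp": [0,0,0.08],"delta_rot": [0,0,0],"fingers": 0},{"dp": [0,0,0.08],"delta_rot": [0,0,0],"fingers": 0},{"dp": [0,0,0.05],"delta_rot": [0,0,0],"fingers": 0},{"dp": [0,0,0.02],"delta_rot": [0,0,0],"fingers": 0}]}}

```text
clock: 61.0
position: [0.4273, 0.2749, 0.138]
ee_rot: [-0.001, 0.631, 0.776, 0.0]
contact_force: [-0.1, 0.1, -0.8]
width: 0.007
gripper_force: 40.6
```

>>> {"method": "servo_tool", "body": {"moves": [{"dp": [0,0,0.01],"delta_rot": [0,0,0],"fingers": 0},{"dp": [0,0,0.01],"delta_rot": [0,0,0],"fingers": 0},{"dp": [0,0,0.01],"delta_rot": [0,0,0],"fingers": 0},{"dp": [0,0,0.005],"delta_rot": [0,0,0],"fingers": 0},{"dp": [0,0,0],"delta_rot": [0,0,0],"fingers": 0}]}}

```text
clock: 61.5
position: [0.4281, 0.2753, 0.1324]
ee_rot: [-0.0, 0.631, 0.776, 0.001]
contact_force: [-0.0, 0.3, -2.2]
width: 0.0071
gripper_force: 40.6
```

>>> {"method": "servo_tool", "body": {"moves": [{"dp": [0,0,0],"delta_rot": [0,0,0],"fingers": 0},{"dp": [0,0,0],"delta_rot": [0,0,0],"fingers": 0}]}}

```text
clock: 61.7
position: [0.4281, 0.2753, 0.1325]
ee_rot: [-0.0, 0.631, 0.776, 0.001]
contact_force: [0.1, -0.9, -0.9]
width: 0.0069
gripper_force: 40.6
```

In the slot and essentially at the floor. I'll release and check everything.

>>> {"method": "servo_tool", "body": {"moves": [{"dp": [0,0,0],"delta_rot": [0,0,0],"fingers": 0.15},{"dp": [0,0,0],"delta_rot": [0,0,0],"fingers": 0.3},{"dp": [0,0,0],"delta_rot": [0,0,0],"fingers": 0.3},{"dp": [0,0,-0.1],"delta_rot": [0,0,0],"fingers": 0.3},{"dp": [0,0,-0.2],"delta_rot": [0,0,0],"fingers": 0.3}]}}

```text
clock: 62.2
position: [0.4262, 0.2742, 0.1904]
ee_rot: [-0.002, 0.631, 0.776, -0.002]
contact_force: [0.6, 0.7, 0.2]
width: 0.0256
gripper_force: 0.0
```

>>> {"method": "servo_tool", "body": {"moves": [{"dp": [0,0,-0.2],"delta_rot": [0,0,0],"fingers": 0.3},{"dp": [0,0,-0.2],"delta_rot": [0,0,0],"fingers": 0.3},{"dp": [0,0,0],"delta_rot": [0,0,0],"fingers": 0.6},{"dp": [0,0,0],"delta_rot": [0,0,0],"fingers": 0.6},{"dp": [0,0,0],"delta_rot": [0,0,0],"fingers": 0.6}]}}

```text
clock: 62.7
position: [0.4271, 0.2746, 0.2711]
ee_rot: [-0.001, 0.631, 0.776, -0.0]
contact_force: [0.2, -1.0, 0.2]
width: 0.0513
gripper_force: 0.0
```

```bash
python3 - <<'E'
from h import *
im,d,C=wshot("w19"); slots(im,d,C); plan([.615,.024,.25],57)
im,d=imaging.get_image("top"); save("top1",im)
E
```

```text
lo 894 topz 0.0839 [array([428.3, 276.3]), array([ 7.5, 74.9]), np.float64(11.7)]
mid 1013 topz 0.0837 [array([478.5, 285.8]), array([ 8., 75.]), np.float64(11.8)]
hi 1177 topz 0.0834 [array([529.2, 297. ]), array([ 8.3, 75.2]), np.float64(11.6)]
now [0.427  0.2745 0.2707] phi 11.72 t 62.75 F [-0.4  1.3 -1.2] w 0.0513 q6 0.23
  dp [-1.4175  0.6662  0.1006] rot [-0.014 -0.018 -7.903] dp-after-rot [-1.4705 -0.5386  0.1035]
```

View pics/top1.png

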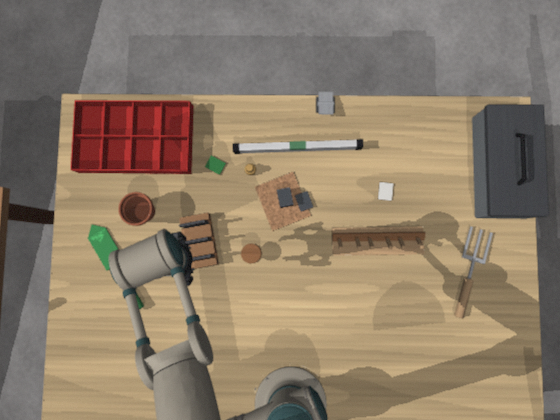

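The plaques are all good. However, the top view shows one tag knocked off the pile to about (303,202), half off beside it, so I'll look closer.

>>> {"method": "servo_tool", "body": {"moves": [{"dp": [-0.19,0.071,0],"delta_rot": [0,0,0],"fingers": 1},{"dp": [-0.19,0.071,0],"delta_rot": [0,0,0],"fingers": 1},{"dp": [-0.19,0.071,0],"delta_rot": [0,0,0],"fingers": 1},{"dp": [-0.19,0.071,0],"delta_rot": [0,0,0],"fingers": 1},{"dp": [-0.19,0.071,0],"delta_rot": [0,0,0],"fingers": 1}]}}

```text
clock: 63.3
position: [0.5362, 0.1019, 0.2705]
ee_rot: [-0.001, 0.631, 0.776, 0.0]
contact_force: [1.3, 0.4, 0.1]
width: 0.0855
gripper_force: 0.0
```

>>> {"method": "servo_tool", "body": {"moves": [{"dp": [-0.19,0.071,0.05],"delta_rot": [0,0,0],"fingers": 1},{"dp": [-0.19,0.071,0.05],"delta_rot": [0,0,0],"fingers": 1},{"dp": [-0.19,0.071,0.05],"delta_rot": [0,0,0],"fingers": 1},{"dp": [0,0,0.0],"delta_rot": [0,0,0],"fingers": 1},{"dp": [0,0,0.0],"delta_rot": [0,0,0],"fingers": 1}]}}

```text
clock: 63.8
position: [0.6005, -0.0003, 0.2398]
ee_rot: [-0.002, 0.632, 0.775, 0.0]
contact_force: [0.3, 0.6, -0.6]
width: 0.0854
gripper_force: 0.0
```

>>> {"method": "servo_tool", "body": {"moves": [{"dp": [0,0,0.0],"delta_rot": [0,0,0],"fingers": 1},{"dp": [0,0,0.0],"delta_rot": [0,0,0],"fingers": 1}]}}

```text
clock: 64.0
position: [0.6002, 0.0016, 0.2419]
ee_rot: [-0.001, 0.631, 0.776, 0.001]
contact_force: [-0.2, -0.2, 0.2]
width: 0.0859
gripper_force: 0.0
```

```bash
python3 - <<'E'
from h import *
plan([.6,0,.25],11.6)
im,d,C=wshot("w20"); P=cloud(d,C); dk=im.max(2)<110
for a,b in ((.003,.0095),(.0095,.0135),(.0135,.02),(.036,.042),(.043,.049)):
    m=(dk&(P[...,2]>a)&(P[...,2]<b)&(np.abs(P[...,0]-.61)<.1)&(np.abs(P[...,1])<.12)&(d>0)).astype(np.uint8); m=cv2.morphologyEx(m,cv2.MORPH_OPEN,np.ones((3,3)))
    n,l,s,c=cv2.connectedComponentsWithStats(m)
    for i in range(1,n):
        if s[i,4]>200: q=P[l==i]; print((a,b),s[i,4],c[i].round(),"z",np.percentile(q[:,2],[5,50,95]).round(4),[np.round(x,1) for x in cv2.minAreaRect((q[:,:2]*1000).astype(np.float32))])
E
```

```text
now [0.6002 0.0016 0.2419] phi 11.8 t 64.0 F [-0.2 -0.2  0.2] w 0.0859 q6 -0.32
  dp [-0.0074 -0.0027 -0.0403] rot [ 0.01  -0.024  0.034] dp-after-rot [-0.0075 -0.0027 -0.0403]
(0.0095, 0.0135) 2235 [269. 226.] z [0.01   0.0111 0.0122] [array([606.7, -34. ]), array([53.9, 42.1]), np.float64(21.0)]
(0.036, 0.042) 3178 [294. 174.] z [0.0377 0.0389 0.0401] [array([615.7,  24.8]), array([53.9, 41.7]), np.float64(11.8)]
```

View pics/w20.png

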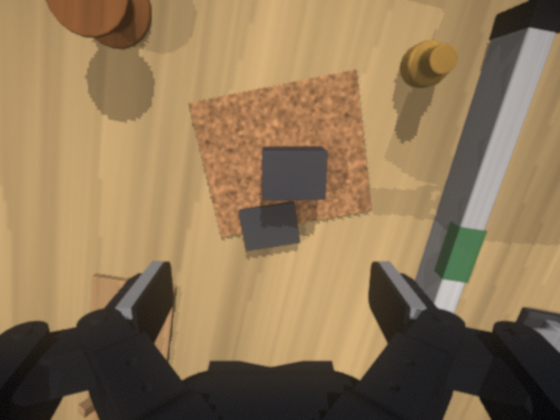

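The knocked tag lies flat at (269,226), near (0.6067, -0.034), with its long side at 21°. The rest of the pile is still square at z 38.9 mm. I'll grasp the tag by its long ends to stay clear of the pile.

>>> {"method": "servo_tool", "body": {"moves": [{"dp": [-0.09,-0.003,0],"delta_rot": [0,0,0],"fingers": 1},{"dp": [-0.09,-0.002,0],"delta_rot": [0,0,0],"fingers": 1},{"dp": [0,0,0.1],"delta_rot": [0,0,-0.8],"fingers": 1},{"dp": [0,0,0.2],"delta_rot": [0,0,-0.8],"fingers": 1},{"dp": [0,0,0.15],"delta_rot": [0,0,0],"fingers": 1}]}}

```text
clock: 64.55
position: [0.6073, -0.0365, 0.1507]
ee_rot: [0.0, 0.567, 0.824, 0.001]
contact_force: [-0.2, -0.6, 0.2]
width: 0.0854
gripper_force: 0.0
```

>>> {"method": "servo_tool", "body": {"moves": [{"dp": [0,0,0.1],"delta_rot": [0,0,0],"fingers": 1},{"dp": [0,0,0],"delta_rot": [0,0,0],"fingers": 1},{"dp": [0,0,0],"delta_rot": [0,0,0],"fingers": 1},{"dp": [0,0,0],"delta_rot": [0,0,0],"fingers": 1}]}}

```text
clock: 64.95
position: [0.6085, -0.0356, 0.1334]
ee_rot: [0.001, 0.567, 0.823, 0.002]
contact_force: [-0.0, 0.1, 0.6]
width: 0.0858
gripper_force: 0.0
```

```bash
python3 - <<'E'
from h import *
plan([.6067,-.034,.076],21)
im,d,C=wshot("w21"); P=cloud(d,C); dk=im.max(2)<110
for a,b in ((.0085,.0135),):
    m=(dk&(P[...,2]>a)&(P[...,2]<b)&(np.abs(P[...,0]-.61)<.1)&(np.abs(P[...,1])<.12)&(d>0)).astype(np.uint8); m=cv2.morphologyEx(m,cv2.MORPH_OPEN,np.ones((3,3)))
    n,l,s,c=cv2.connectedComponentsWithStats(m)
    for i in range(1,n):
        if s[i,4]>400: q=P[l==i]; print((a,b),s[i,4],c[i].round(),"z",np.percentile(q[:,2],[5,50,95]).round(4),[np.round(x,1) for x in cv2.minAreaRect((q[:,:2]*1000).astype(np.float32))])
E
```

```text
now [ 0.6085 -0.0356  0.1334] phi 20.87 t 64.95 F [-0.   0.1  0.6] w 0.0858 q6 -0.54
  dp [ 0.0105 -0.0068  0.2868] rot [ 0.043  0.001 -0.023] dp-after-rot [ 0.0105 -0.0056  0.2868]
(0.0085, 0.0135) 5587 [268. 225.] z [0.0099 0.011  0.012 ] [array([607. , -33.9]), array([53.9, 42.4]), np.float64(20.9)]
```

>>> {"method": "servo_tool", "body": {"moves": [{"dp": [0.01,-0.005,0.1],"delta_rot": [0,0,0],"fingers": 1},{"dp": [0,0,0.1],"delta_rot": [0,0,0],"fingers": 1},{"dp": [0,0,0.06],"delta_rot": [0,0,0],"fingers": 1},{"dp": [0,0,0.027],"delta_rot": [0,0,0],"fingers": 0.9},{"dp": [0,0,0],"delta_rot": [0,0,0],"fingers": 0.8}], "force": 30}}

```text
clock: 65.5
position: [0.6058, -0.0332, 0.0743]
ee_rot: [-0.0, 0.567, 0.824, 0.001]
contact_force: [-0.6, 1.1, 1.2]
width: 0.0683
gripper_force: 0.0
```

>>> {"method": "servo_tool", "body": {"moves": [{"dp": [0,0,0],"delta_rot": [0,0,0],"fingers": 0.7},{"dp": [0,0,0],"delta_rot": [0,0,0],"fingers": 0.6},{"dp": [0,0,0],"delta_rot": [0,0,0],"fingers": 0.5},{"dp": [0,0,0],"delta_rot": [0,0,0],"fingers": 0.5},{"dp": [0,0,0],"delta_rot": [0,0,0],"fingers": 0.5}]}}

```text
clock: 66.0
position: [0.6065, -0.0333, 0.0756]
ee_rot: [0.001, 0.567, 0.824, 0.002]
contact_force: [-0.8, 1.1, 6.2]
width: 0.0528
gripper_force: 32.1
```

>>> {"method": "servo_tool", "body": {"moves": [{"dp": [0,0,-0.05],"delta_rot": [0,0,0],"fingers": 0.5},{"dp": [0,0,-0.15],"delta_rot": [0,0,0],"fingers": 0.5},{"dp": [0,0,-0.2],"delta_rot": [0,0,0],"fingers": 0.5},{"dp": [0,0,0],"delta_rot": [0,0,0],"fingers": 0.5},{"dp": [0,0,0],"delta_rot": [0,0,0],"fingers": 0.5}]}}

```text
clock: 66.5
position: [0.6059, -0.0334, 0.1557]
ee_rot: [0.001, 0.567, 0.824, 0.002]
contact_force: [0.6, 0.5, -1.1]
width: 0.0525
gripper_force: 31.8
```

>>> {"method": "servo_tool", "body": {"moves": [{"dp": [0,0,0],"delta_rot": [0,0,0],"fingers": 0.5},{"dp": [0,0,0],"delta_rot": [0,0,0],"fingers": 0.5}]}}

```text
clock: 66.7
position: [0.6046, -0.0332, 0.153]
ee_rot: [-0.002, 0.567, 0.824, 0.0]
contact_force: [0.8, -0.8, -0.5]
width: 0.0528
gripper_force: 31.8
```

```bash
python3 - <<'E'
from h import *
plan([.6155,.0241,.12],12)
im,d,C=wshot("w22"); held(d,im)
E
```

```text
now [ 0.6046 -0.0332  0.153 ] phi 20.89 t 66.7 F [ 0.8 -0.8 -0.5] w 0.0528 q6 -0.54
  dp [0.2475 0.153  0.1654] rot [-0.013 -0.032  1.551] dp-after-rot [0.2687 0.1127 0.1648]
held x range [-0.0208  0.0203] z 0.0647 n 7041
```

View pics/w22.png

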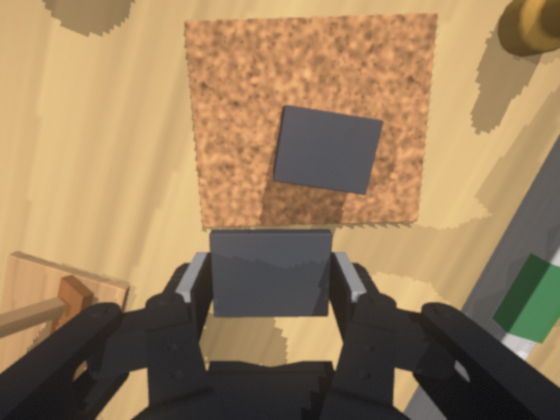

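The tag is held centred at (271,273), and the five-tag pile is intact at (328,150). I'll carry it over and lower it.

>>> {"method": "servo_tool", "body": {"moves": [{"dp": [0.124,0.077,0],"delta_rot": [0,0,0],"fingers": 0.5},{"dp": [0.124,0.077,0],"delta_rot": [0,0,0],"fingers": 0.5},{"dp": [0,0,0],"delta_rot": [0,0,0.78],"fingers": 0.5},{"dp": [0,0,0],"delta_rot": [0,0,0.77],"fingers": 0.5},{"dp": [0,0,0.1],"delta_rot": [0,0,0],"fingers": 0.5}]}}

```text
clock: 67.25
position: [0.6183, 0.0243, 0.1357]
ee_rot: [0.001, 0.629, 0.777, 0.002]
contact_force: [0.8, -0.1, -1.1]
width: 0.053
gripper_force: 31.8
```

>>> {"method": "servo_tool", "body": {"moves": [{"dp": [0,0,0.03],"delta_rot": [0,0,0],"fingers": 0.5},{"dp": [0,0,0],"delta_rot": [0,0,0],"fingers": 0.5},{"dp": [0,0,0],"delta_rot": [0,0,0],"fingers": 0.5},{"dp": [0,0,0],"delta_rot": [0,0,0],"fingers": 0.5}]}}

```text
clock: 67.65
position: [0.6171, 0.0239, 0.129]
ee_rot: [0.0, 0.629, 0.777, 0.001]
contact_force: [0.5, 0.1, -0.3]
width: 0.0528
gripper_force: 31.8
```

```bash
python3 - <<'E'
from h import *
plan([.6155,.0241,.111],12)
E
```

```text
now [0.6171 0.0239 0.129 ] phi 12.0 t 67.65 F [ 0.5  0.1 -0.3] w 0.0528 q6 -0.29
  dp [ 0.0024 -0.008   0.09  ] rot [ 0.022 -0.017 -0.   ] dp-after-rot [ 0.0025 -0.0078  0.09  ]
```

>>> {"method": "servo_tool", "body": {"moves": [{"dp": [0.002,-0.007,0.04],"delta_rot": [0,0,0],"fingers": 0.5},{"dp": [0,0,0.03],"delta_rot": [0,0,0],"fingers": 0.5},{"dp": [0,0,0.02],"delta_rot": [0,0,0],"fingers": 0.5},{"dp": [0,0,0],"delta_rot": [0,0,0],"fingers": 0.5},{"dp": [0,0,0],"delta_rot": [0,0,0],"fingers": 0.5}]}}

```text
clock: 68.15
position: [0.6151, 0.0242, 0.1107]
ee_rot: [-0.0, 0.629, 0.777, 0.001]
contact_force: [-1.1, -0.5, 2.7]
width: 0.0529
gripper_force: 32.1
```

>>> {"method": "servo_tool", "body": {"moves": [{"dp": [0,0,0],"delta_rot": [0,0,0],"fingers": 0.7},{"dp": [0,0,0],"delta_rot": [0,0,0],"fingers": 0.85},{"dp": [0,0,0],"delta_rot": [0,0,0],"fingers": 0.85},{"dp": [0,0,0.08],"delta_rot": [0,0,0],"fingers": 0.85},{"dp": [0,0,0.07],"delta_rot": [0,0,0],"fingers": 0.85}], "force": 20}}

```text
clock: 68.65
position: [0.6156, 0.0242, 0.0802]
ee_rot: [0.0, 0.629, 0.777, 0.001]
contact_force: [-0.3, -0.2, -0.6]
width: 0.0727
gripper_force: 0.0
```

>>> {"method": "servo_tool", "body": {"moves": [{"dp": [0,0,0],"delta_rot": [0,0,0],"fingers": 0.75},{"dp": [0,0,0],"delta_rot": [0,0,0],"fingers": 0.65},{"dp": [0,0,0],"delta_rot": [0,0,0],"fingers": 0.55},{"dp": [0,0,0],"delta_rot": [0,0,0],"fingers": 0.5},{"dp": [0,0,0],"delta_rot": [0,0,0],"fingers": 0.5}]}}

```text
clock: 69.15
position: [0.6155, 0.0242, 0.0808]
ee_rot: [-0.0, 0.629, 0.777, 0.001]
contact_force: [0.7, -0.3, -1.3]
width: 0.0538
gripper_force: 23.8
```

>>> {"method": "servo_tool", "body": {"moves": [{"dp": [0,0,0],"delta_rot": [0,0,0],"fingers": 0.5},{"dp": [0,0,0],"delta_rot": [0,0,0],"fingers": 0.8},{"dp": [0,0,0],"delta_rot": [0,0,0],"fingers": 1},{"dp": [0,0,0],"delta_rot": [0,0,0],"fingers": 1},{"dp": [0,0,-0.16],"delta_rot": [0,0,0],"fingers": 1}]}}

```text
clock: 69.65
position: [0.6125, 0.0243, 0.1091]
ee_rot: [-0.004, 0.629, 0.777, -0.002]
contact_force: [-0.1, -0.3, 0.1]
width: 0.0852
gripper_force: 0.0
```

>>> {"method": "servo_tool", "body": {"moves": [{"dp": [0,0,-0.16],"delta_rot": [0,0,0],"fingers": 1},{"dp": [0,0,0],"delta_rot": [0,0,-1],"fingers": 1},{"dp": [0,0,0],"delta_rot": [0,0,-1],"fingers": 1},{"dp": [0,0,0],"delta_rot": [0,0,-1],"fingers": 1},{"dp": [0,0,0],"delta_rot": [0,0,-1],"fingers": 1}]}}

```text
clock: 70.15
position: [0.6153, 0.0241, 0.1448]
ee_rot: [0.0, 0.461, 0.888, 0.001]
contact_force: [0.0, -0.1, 0.6]
width: 0.0853
gripper_force: 0.0
```

>>> {"method": "servo_tool", "body": {"moves": [{"dp": [0,0,0],"delta_rot": [0,0,-1],"fingers": 1},{"dp": [0,0,0],"delta_rot": [0,0,-1],"fingers": 1},{"dp": [0,0,0],"delta_rot": [0,0,-1],"fingers": 1},{"dp": [0,0,0],"delta_rot": [0,0,-1],"fingers": 1},{"dp": [0,0,0],"delta_rot": [0,0,-1],"fingers": 1}]}}

```text
clock: 70.65
position: [0.6152, 0.0241, 0.1447]
ee_rot: [0.0, 0.227, 0.974, 0.001]
contact_force: [0.4, -0.1, -0.7]
width: 0.0853
gripper_force: 0.0
```

>>> {"method": "servo_tool", "body": {"moves": [{"dp": [0,0,0],"delta_rot": [0,0,-1],"fingers": 1},{"dp": [0,0,0],"delta_rot": [0,0,-1],"fingers": 1},{"dp": [0,0,0],"delta_rot": [0,0,-1],"fingers": 1},{"dp": [0,0,0],"delta_rot": [0,0,-1],"fingers": 1},{"dp": [0,0,0],"delta_rot": [0,0,-1],"fingers": 1}]}}

```text
clock: 71.15
position: [0.6153, 0.0241, 0.1446]
ee_rot: [0.001, -0.021, 1.0, 0.001]
contact_force: [-0.3, 0.1, 0.8]
width: 0.0852
gripper_force: 0.0
```

>>> {"method": "servo_tool", "body": {"moves": [{"dp": [0,0,0],"delta_rot": [0,0,-1],"fingers": 1},{"dp": [0,0,0],"delta_rot": [0,0,-0.7],"fingers": 1},{"dp": [0,0,0],"delta_rot": [0,0,0],"fingers": 1},{"dp": [0,0,0],"delta_rot": [0,0,0],"fingers": 1},{"dp": [0,0,0],"delta_rot": [0,0,0],"fingers": 1}]}}

```text
clock: 71.65
position: [0.6153, 0.0241, 0.1446]
ee_rot: [0.001, -0.104, 0.995, 0.001]
contact_force: [1.3, 0.2, 0.4]
width: 0.0852
gripper_force: 0.0
```

```bash
python3 - <<'E'
from h import *
plan([.6155,.0241,.081],102)
E
```

```text
now [0.6153 0.0241 0.1446] phi 101.9 t 71.65 F [1.3 0.2 0.4] w 0.0852 q6 -1.85
  dp [-0.0005 -0.0008  0.3178] rot [ 0.018  0.014 -0.017] dp-after-rot [-1.000e-03 -2.000e-04  3.178e-01]
```

>>> {"method": "servo_tool", "body": {"moves": [{"dp": [0,0,0.12],"delta_rot": [0,0,0],"fingers": 1},{"dp": [0,0,0.12],"delta_rot": [0,0,0],"fingers": 1},{"dp": [0,0,0.08],"delta_rot": [0,0,0],"fingers": 0.9},{"dp": [0,0,0],"delta_rot": [0,0,0],"fingers": 0.75},{"dp": [0,0,0],"delta_rot": [0,0,0],"fingers": 0.65}]}}

```text
clock: 72.15
position: [0.6155, 0.0242, 0.0806]
ee_rot: [0.001, -0.104, 0.995, 0.001]
contact_force: [0.2, -0.0, -0.6]
width: 0.0554
gripper_force: 0.0
```

>>> {"method": "servo_tool", "body": {"moves": [{"dp": [0,0,0],"delta_rot": [0,0,0],"fingers": 0.55},{"dp": [0,0,0],"delta_rot": [0,0,0],"fingers": 0.5},{"dp": [0,0,0],"delta_rot": [0,0,0],"fingers": 0.4},{"dp": [0,0,0],"delta_rot": [0,0,0],"fingers": 0.4},{"dp": [0,0,0],"delta_rot": [0,0,0],"fingers": 0.4}]}}

```text
clock: 72.65
position: [0.6162, 0.0241, 0.0818]
ee_rot: [0.002, -0.104, 0.995, 0.001]
contact_force: [0.3, -0.0, 6.7]
width: 0.0416
gripper_force: 21.6
```

>>> {"method": "servo_tool", "body": {"moves": [{"dp": [0,0,0],"delta_rot": [0,0,0],"fingers": 0.7},{"dp": [0,0,0],"delta_rot": [0,0,0],"fingers": 1},{"dp": [0,0,0],"delta_rot": [0,0,0],"fingers": 1},{"dp": [0,0,-0.15],"delta_rot": [0,0,0],"fingers": 1},{"dp": [0,0,-0.2],"delta_rot": [0,0,0],"fingers": 1}]}}

```text
clock: 73.15
position: [0.6135, 0.0243, 0.1485]
ee_rot: [-0.003, -0.104, 0.995, 0.002]
contact_force: [0.1, 0.3, 0.4]
width: 0.0854
gripper_force: 0.0
```

>>> {"method": "servo_tool", "body": {"moves": [{"dp": [0,0,-0.2],"delta_rot": [0,0,0],"fingers": 1},{"dp": [0,0,-0.2],"delta_rot": [0,0,0],"fingers": 1},{"dp": [0,0,0],"delta_rot": [0,0,0],"fingers": 1},{"dp": [0,0,0],"delta_rot": [0,0,0],"fingers": 1},{"dp": [0,0,0],"delta_rot": [0,0,0],"fingers": 1}]}}

```text
clock: 73.65
position: [0.6141, 0.024, 0.2289]
ee_rot: [-0.001, -0.104, 0.995, 0.001]
contact_force: [-0.1, -0.1, -0.6]
width: 0.0854
gripper_force: 0.0
```

```bash
python3 - <<'E'
from h import *
plan([.6155,.0241,.081],102)
im,d,C=wshot("w23")
for o in darks(im,d,C,vmax=110):
    if o[1]<9000: print(*o)
P=cloud(d,C); m=(im.max(2)<110)&(P[...,2]>.04)&(P[...,2]<.05)&(np.abs(P[...,0]-.615)<.06)&(np.abs(P[...,1]-.024)<.06); print([np.round(x,1) for x in cv2.minAreaRect((P[m][:,:2]*1000).astype(np.float32))])
cc=cv2.resize(im[120:300,180:420],None,fx=2.5,fy=2.5); t,_=imaging.get_image("top"); t=cv2.resize(t[80:280,80:440],(600,333)); 
o=np.zeros((450,600,3),np.uint8); o[:]=cc; save("fin",o)
E
```

```text
now [0.6141 0.024  0.2289] phi 101.96 t 73.65 F [-0.1 -0.1 -0.6] w 0.0854 q6 -1.86
  dp [-0.0081 -0.003   0.7394] rot [ 0.028 -0.018 -0.007] dp-after-rot [-0.0068 -0.0009  0.7394]
[537.  24.] 2275 -0.3 438.9 205.5 50.8 42.6 -78.0
[532.  87.] 974 -0.4 478.5 223.9 52.1 29.5 69.3
[526. 128.] 554 -0.4 515.1 230.7 32.5 18.9 -78.1
[269. 200.] 3792 45.7 612.7 23.4 59.7 41.6 11.9
[array([615.7,  24.1]), array([54.6, 41.3]), np.float64(12.7)]
```

View pics/fin.png

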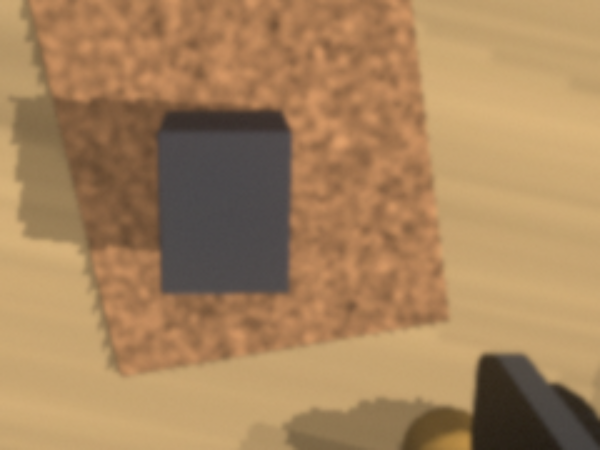

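The crop shows the six-tag pile flush, with its top at z 45.7 mm and a rectangle of 54.6 x 41.3. Nothing loose is left, so I'm handing in.

```bash
python3 -c "
from rig import manip
print(manip.sign_off())"
```

```text
the job is handed in; nothing more can be done
None
```

I handed the job in at about 74 s: all six tags are in one flush pile on the mat and all three plaques stand fully down, one per slot. The sign-off call gave no pass or fail reading. One tag was knocked off the pile mid-run and put back, and plaque 2's landing peaked at 55 N at the wrist.

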